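Load the battery-pack tester, clear its memory with the stylus and start the run

TASK

Get the six-bay pack tester running a full batch: lay a spare two-cell pack flat in every empty bay, black terminal cap towards the contacts at the back of the bay, and leave the packs already loaded where they are. Clear the last run's results by holding the small recessed reset button fully down with the stylus tip for two seconds and letting it up; then, with all six bays full, press the steel start button fully and let it up. Finish with the stylus standing in its stand, all six bays still full, and the other things on the bench undisturbed.

Things in the scene. Friction and masses are not known exactly. Their poses are not given: they have to be found in the camera images.
- bay1 (a point): bay 1 of the tester, a fixed off-white case 220 mm deep and 215 mm wide with a black control panel along its front and two rows of three open bays behind it: bays 1, 2, 3 in front, 4, 5, 6 at the back, each row from left to right. The point lies on the bay's floor, 50 mm above the bench, where a centred pack has its origin; +x to the tester's back, +y to its left, z up
- bay2 (a point): the same point of bay 2. Every bay is 72 mm long (x) and 43 mm wide (y); its centre lies 33 mm along -x of this point. Pitch 65 mm in y, 82 mm in x
- bay3 (a point): the same point of bay 3. Grey ribs 6 mm high and 22 mm wide lie between neighbouring bays; at each bay's back end stands a black contact block with brass leaves, 14 mm above the bay floor and 10 mm thick; its front end is the panel's edge, 10 mm high, or the other row's contact block
- bay4 (a point): the same point of bay 4, in the back row
- bay5 (a point): the same point of bay 5, in the back row
- bay6 (a point): the same point of bay 6, in the back row
- loaded1: two-cell pack: flat box 66 mm long (x), 37 mm wide (y), 18.5 mm thick (z), 0.1 kg, green sleeve; black terminal cap with brass plates on its +x end, two round steel cell ends at -x. Origin: middle of the cap end's lower edge, so the pack's centre lies 33 mm along its -x; this one, when present, already lies seated in bay 1; None when bay 1 starts empty
- loaded2: pack of the same kind; this one, when present, already lies seated in bay 2; None when bay 2 starts empty
- loaded3: pack of the same kind; this one, when present, already lies seated in bay 3; None when bay 3 starts empty
- loaded4: pack of the same kind; this one, when present, already lies seated in bay 4; None when bay 4 starts empty
- loaded5: pack of the same kind; this one, when present, already lies seated in bay 5; None when bay 5 starts empty
- loaded6: pack of the same kind; this one, when present, already lies seated in bay 6; None when bay 6 starts empty
- spare1: two-cell pack: flat box 66 mm long (x), 37 mm wide (y), 18.5 mm thick (z), 0.1 kg, green sleeve; black terminal cap with brass plates on its +x end, two round steel cell ends at -x. Origin: middle of the cap end's lower edge, so the pack's centre lies 33 mm along its -x; a spare lying flat on the blue mat to the right of the tester, its cap roughly away from the robot
- spare2: pack of the same kind and size; a spare lying flat on the blue mat to the right of the tester, its cap roughly away from the robot
- spare3: pack of the same kind and size; a spare lying flat on the blue mat to the right of the tester, its cap roughly away from the robot
- spare4: pack of the same kind and size; a spare lying flat on the blue mat to the right of the tester, its cap roughly away from the robot
- spare5: pack of the same kind and size; a spare lying flat on the blue mat to the right of the tester, its cap roughly away from the robot
- stylus: black stylus tool with a finger guard, 120 mm long, 40 g, upright with its tip down; origin at the tip's end, z up along the axis. Steel shank 5 mm in diameter for the first 42 mm, then a round guard 24 mm in diameter and 5 mm thick, then a round handle 14 mm in diameter up to 120 mm
- stand_hole (a point): centre of the mouth of the stand's 13 mm round hole, 55 mm above the bench. The stand is an aluminium bridge 60 x 60 mm, 55 mm high, with a 10 mm thick top, fixed, open below the hole; the stylus hangs upright in it with its guard resting on the top, tip 42 mm below the mouth (13 mm above the bench)
- reset_mouth (a point): centre of the mouth, level with the panel's top 60 mm above the bench, of the round 12 mm hole at the front right corner of the tester's panel; the reset button lies at its bottom. Axes as the tester
- reset_btn (a joint): travel of the reset button, m: 0 up, 0.004 fully down. A white cap 9 mm in diameter whose top lies 8 mm below reset_mouth; a spring pushes back with about 1 N at first and 4 N fully down
- start_btn (a joint): travel of the start button, m: 0 up, 0.006 fully down; fully down takes about 5 N and it springs back. A round steel push button 28 mm in diameter in a dark housing at the left of the panel; the centre of its top face lies 161.5 mm along +y from reset_mouth and 22 mm above it
- pack3: wider pack of three cells, 66 x 55.5 x 18.5 mm, that fits no bay; bystander, behind the spares
- pliers: pliers with orange handles, about 170 mm long, lying behind the stand; bystander

How it is judged (in metres and radians):
On the way, in this order (a step that is already met when the one before it is completed fails the run):
1. the reset button is held fully down by the stylus (value of joint reset_btn above 0.0032 m and contact force between stylus and reset_btn above 0.5 N), for 1.2 s.
2. the reset button is let up again (value of joint reset_btn below 0.001 m), for 0.1 s.
3. the start button is pressed fully while all six bays are full (value of joint start_btn above 0.005 m and distance between any of loaded1, spare1, spare2, spare3, spare4, spare5 and bay1 below 0.008 m and distance between any of loaded2, spare1, spare2, spare3, spare4, spare5 and bay2 below 0.008 m and distance between any of loaded3, spare1, spare2, spare3, spare4, spare5 and bay3 below 0.008 m and distance between any of loaded4, spare1, spare2, spare3, spare4, spare5 and bay4 below 0.008 m and distance between any of loaded5, spare1, spare2, spare3, spare4, spare5 and bay5 below 0.008 m and distance between any of loaded6, spare1, spare2, spare3, spare4, spare5 and bay6 below 0.008 m and angle between each of spare1, spare2, spare3, spare4, spare5's own z axis and vertical below 0.05 rad), for 0.1 s.
4. the start button is let up again (value of joint start_btn below 0.001 m), for 0.1 s.
At the end, for the whole second after the job is handed in: every bay holds a two-cell pack flat on its floor (origin within 8 mm of the bay's point, no spare tilted over 0.05 rad), cap to the contacts; both buttons up; stylus upright in its stand, guard on top (within 8 mm of the hole's axis, tip below 18 mm, tilt under 0.12 rad); all at rest (distance between any of loaded1, spare1, spare2, spare3, spare4, spare5 and bay1 below 0.008 m and distance between any of loaded2, spare1, spare2, spare3, spare4, spare5 and bay2 below 0.008 m and distance between any of loaded3, spare1, spare2, spare3, spare4, spare5 and bay3 below 0.008 m and distance between any of loaded4, spare1, spare2, spare3, spare4, spare5 and bay4 below 0.008 m and distance between any of loaded5, spare1, spare2, spare3, spare4, spare5 and bay5 below 0.008 m and distance between any of loaded6, spare1, spare2, spare3, spare4, spare5 and bay6 below 0.008 m and angle between each of spare1, spare2, spare3, spare4, spare5's own z axis and vertical below 0.05 rad and value of joint each of start_btn, reset_btn below 0.001 m and horizontal distance between stylus and stand_hole below 0.008 m and angle between stylus's own z axis and vertical below 0.12 rad and height (world z) of stylus below 0.018 m and linear speed of each of stylus, spare1, spare2, spare3, spare4, spare5 below 0.02 m/s); the robot touches nothing.
It fails at once if a pack that was already loaded is taken out or shifted (distance of any of loaded1, loaded2, loaded3, loaded4, loaded5, loaded6 from where it was at the start of the episode above 0.015 m).
It fails at once if the start button is pressed by more than half while a bay is empty (value of joint start_btn above 0.003 m and not (distance between any of loaded1, spare1, spare2, spare3, spare4, spare5 and bay1 below 0.008 m and distance between any of loaded2, spare1, spare2, spare3, spare4, spare5 and bay2 below 0.008 m and distance between any of loaded3, spare1, spare2, spare3, spare4, spare5 and bay3 below 0.008 m and distance between any of loaded4, spare1, spare2, spare3, spare4, spare5 and bay4 below 0.008 m and distance between any of loaded5, spare1, spare2, spare3, spare4, spare5 and bay5 below 0.008 m and distance between any of loaded6, spare1, spare2, spare3, spare4, spare5 and bay6 below 0.008 m)).
It fails at once if another thing on the bench is pushed more than 30 mm (distance of any of pack3, pliers from where it was at the start of the episode above 0.03 m).
Of loaded1, loaded2, loaded3, loaded4, loaded5, loaded6 only 1 to 3 are there at a start; the rules pass over those that are not, and their reading is None.
At some moment in a run one of spare1, spare2, spare3, spare4, spare5 may be knocked a few centimetres aside while the robot is not near it.
It also fails if it takes over 210 s, if anything falls off the work surface, if the arm or the gripper's body presses on something with over 40 N, if the wrist force passes 120 N, or if a joint passes its speed limit or range.

ROBOT

A 7-joint arm with a two-finger parallel gripper is mounted at the origin on the work surface. World frame = base frame: x ahead of the robot, y to its left, z up, the work surface at z = 0. Lengths are in m, angles in degrees, forces in N, time in s.
With the tool pointing down it reaches from about 0.425 to 0.8 m from the base axis. Payload 8.3 kg.
Tool frame: the origin (TCP) lies on the centre line of the jaws, within the pads' length; the fingertips stand 17 mm ahead of it and the grasp point (between the pads) lies 2 mm behind it; z points along the fingers, y is the line along which they close (so a half turn about z gives the same grasp; the last joint's range is limited). The gripper opens to 85 mm and grips with 20 to 120 N. Pads are 22 mm wide; open, the fingers measure 114 mm over their backs; the gripper's body (76 mm by 85 mm) begins 54 mm behind the grasp point. The pads swing forward as they close: fully open they stand 13 mm farther back than shut.
Start: joints at [68.933, 21.967, 0.94, 78.501, -0.361, 79.538, -2.664], TCP at [0.188, -0.596, 0.222] pointing down, gripper open.
Joint ranges: [-169.22, 169.22], [-14.56, 117.87], [-87.37, 89.26], [10.42, 133.3], [-82.24, 262.24], [0.94, 117.77], [-172.7, 172.7]. Speed limits (degrees/s): [136.94, 136.94, 172.46, 172.46, 180, 180, 180].

INTERFACE

Orientations are given as [roll, pitch, yaw] about the fixed x, y, z axes, in that order (R = Rz(yaw) Ry(pitch) Rx(roll)).
In Python, from rig import arm, read_camera, camera_params gives the robot as it stands. The module is installed in compiled form; this text tells all that it offers.
- The arm moves only by the tool play_rows, never from a script. Its argument "deltas" is text: rows parted by semicolons, each of 7 numbers parted by spaces: the shift along the tool's x, y, z in mm, then the turn, a rotation vector about the tool's x, y, z in degrees, then the opening, from 0 (shut) to 1 (fully open). In form: tx ty tz ax ay az claw; .... A call has exactly 8 rows; each row is the pose to reach, as a shift and turn from the pose commanded when the call began, along the tool's axes at that moment; what a row does not reach only later rows make up. A row lasts 1/12 s, in which the tool goes at most 41.7 mm and 7.16 degrees, less where a joint would pass 70% of its speed; a pose out of reach is approached as far as the arm can. A call with a gripper value outside its range is refused whole. The fingers move at their own pace and stop on an object; the grip force is fixed at half the most. Time passes only in rows, so rows that repeat a pose let the fingers close, or fill a call up. It gives the time, the measured TCP pose, the force, the opening and the grip force at its end, in the units of the state.
- arm.sense(): the state, without advancing time (a new reading comes with each control period).
- read_camera(name): name is "scene" or "side" or "wrist"; returns the picture (384x512x3 uint8, blue, green, red); there is no depth.
- camera_params(name): a dict with "K" (3x3 intrinsics, pixels), "k1" (the pictures are not rectified: a ray, as slopes to the right and down, at radius r is drawn at 1 + k1 r^2 times it, then the intrinsics apply), "pose" (4x4, takes a point from camera to world coordinates). Camera axes: x right, y up, looking along -z (the intrinsics and any distortion apply to the point x, -y, -z); pixel columns grow to the right and rows downward; lengths in m; the calibration is good to about 2 mm. A picture is of the moment at which its call begins: read the wrist's pose just before it. camera_params takes no time and is no camera call; for the wrist camera it gives the pose at the moment of the call.
- arm.job_done(): hands the job in; it is judged then, once.
The state is a dict: "t": time; "joints": joint angles; "qd": joint speeds; "joint_torque": joint torques, N m; "tool_pos": TCP position; "eef_rot": TCP orientation; "contact_force": force on the tool from outside, world axes, zero at the start; "moment": the same for the moment, N m; "finger_gap": finger opening in m; "finger_force": force on a finger pad.
Only numpy, scipy, OpenCV 4.12 (cv2) and the standard library are available. Lean on these libraries where they do the work, as an engineer would, in place of code of your own. Each camera call takes 0.05 s, during which the arm holds its last target. There are 200 camera calls.

## Working session

There is one attempt and no reset: what is moved stays moved. The work goes in short steps, Python scripts to look and compute and a tool call to move; the robot and the scene stay as the last step left them, time stands still between calls to the robot, and variables do not carry over. Pictures are saved under pics/ and viewed, at most 14 in all, crops included, and the job is handed in when it is done.

Besides the shell and the picture viewer there is one more tool, called as a command line: name --argument value ..., lists and objects as JSON in quotes. play_rows: Moves the arm, as the interface text tells. Its arguments: {"type":"object","properties":{"deltas":{"type":"string"}},"required":["deltas"]}

```bash
mkdir -p pics; cat > h.py <<'E'
import numpy as np, cv2
from rig import arm, read_camera, camera_params
def ray(p,uv):
    K=p["K"];d=np.array([(uv[0]-K[0][2])/K[0][0],(uv[1]-K[1][2])/K[1][1]])
    s=d.copy()
    for _ in range(30): s=d/(1+p["k1"]*(s@s))
    T=np.array(p["pose"]);return T[:3,3],T[:3,:3]@np.array([s[0],-s[1],-1])
def onplane(p,uv,z):
    o,d=ray(p,uv);return o+d*(z-o[2])/d[2]
def proj(p,X):
    T=np.array(p["pose"]);K=p["K"];c=T[:3,:3].T@(np.array(X)-T[:3,3]);s=np.array([c[0],-c[1]])/-c[2]
    s=s*(1+p["k1"]*(s@s));return np.array([K[0][0]*s[0]+K[0][2],K[1][1]*s[1]+K[1][2]])
def tri(a,b):
    (o1,d1),(o2,d2)=a,b;A=np.stack([d1,-d2],1);t=np.linalg.lstsq(A,o2-o1,rcond=None)[0]
    x,y=o1+d1*t[0],o2+d2*t[1];return (x+y)/2,np.linalg.norm(x-y)
E
python3 - <<'E'
from h import *
for n in ["scene","side","wrist"]:
    p=camera_params(n);im=read_camera(n);np.save(f"pics/{n}0.npy",im);cv2.imwrite(f"pics/{n}0.png",im)
    print(n,np.round(p["K"],1).tolist(),p["k1"],np.round(p["pose"],3).tolist())
print(arm.sense())
E
```

```text
scene [[353.9, 0.0, 255.9], [0.0, 353.9, 189.4], [0.0, 0.0, 1.0]] -0.010967031983313306 [[0.159, -0.828, 0.537, 1.082], [0.987, 0.137, -0.082, -0.117], [-0.006, 0.544, 0.839, 0.82], [0.0, 0.0, 0.0, 1.0]]
side [[404.0, 0.0, 257.6], [0.0, 404.0, 192.7], [0.0, 0.0, 1.0]] -0.03277271925134695 [[-0.814, 0.367, -0.45, 0.142], [-0.58, -0.5, 0.643, 0.587], [0.011, 0.785, 0.62, 0.649], [0.0, 0.0, 0.0, 1.0]]
wrist [[307.7, 0.0, 259.4], [0.0, 307.7, 185.5], [0.0, 0.0, 1.0]] 0.025539460948584 [[0.3, 0.903, 0.309, 0.266], [-0.954, 0.284, 0.095, -0.572], [-0.002, -0.323, 0.946, 0.373], [0.0, 0.0, 0.0, 1.0]]
{'t': 0.15, 'joints': array([68.93248515, 22.00678606,  0.93923471, 78.5471763 , -0.3612032 ,
       79.53712766, -2.66493996]), 'qd': array([ 0.06286279, -0.15529615, -0.0233956 , -0.17084563,  0.02690112,
        0.08465428, -0.121271  ]), 'joint_torque': array([ 1.76503934e-03, -6.28160405e+01,  8.45326725e-01, -3.72165227e+01,
        1.65350188e-02,  1.09606428e-02,  2.99009355e-05]), 'tool_pos': array([ 0.18747382, -0.59580224,  0.22098281]), 'eef_rot': array([-1.79911734e+02,  9.42150076e-04,  1.74656240e+01]), 'contact_force': array([-0.11361579, -0.92896452, -0.28070351]), 'moment': array([0.02758374, 0.00221796, 0.01950798]), 'finger_force': 0.0, 'finger_gap': 0.08544085208861665}
```

View pics/scene0.png

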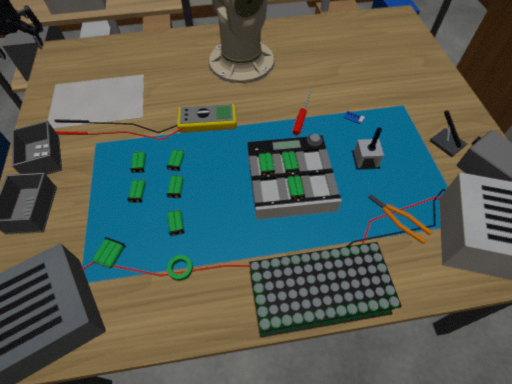

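View pics/side0.png

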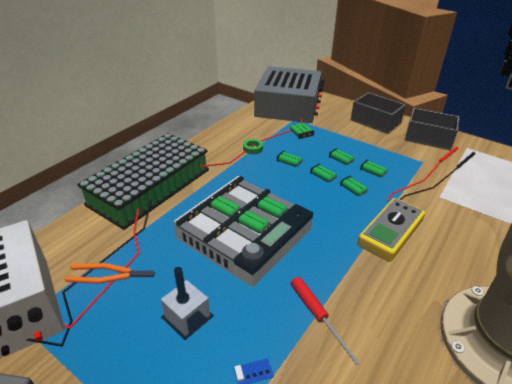

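The scene view shows the tester at (293,178). Bays 2, 3 and 5 hold packs; bays 1 (318,160), 4 (322,185) and 6 (268,190) are empty. The five spares are at about (138,160), (175,159), (136,190), (175,186) and (176,222). The stand is at (368,152). The side view agrees. Next I'll get rough positions.

```bash
cat >> h.py <<'E'
def greens(im,amin=40):
    hsv=cv2.cvtColor(im,cv2.COLOR_BGR2HSV);m=cv2.inRange(hsv,(45,110,40),(80,255,255))
    c,_=cv2.findContours(cv2.morphologyEx(m,cv2.MORPH_CLOSE,np.ones((5,5))),cv2.RETR_EXTERNAL,cv2.CHAIN_APPROX_NONE)
    return [x for x in c if cv2.contourArea(x)>amin]
def tgt(x,y,z,yaw):
    "shift/turn in tool axes from the measured pose to a tool-down pose"
    from scipy.spatial.transform import Rotation as R
    s=arm.sense();Ra=R.from_euler('xyz',s["eef_rot"],degrees=True);Rb=R.from_euler('xyz',[180,0,yaw],degrees=True)
    print("now",np.round(s["tool_pos"]*1000,1),np.round(s["eef_rot"],1),"t",round(s["t"],1))
    print("delta",np.round(Ra.inv().apply((np.array([x,y,z])-s["tool_pos"])*1000),1),np.round((Ra.inv()*Rb).as_rotvec(degrees=True),1))
E
python3 - <<'E'
from h import *
p=camera_params("scene");im=np.load("pics/scene0.npy")
for c in greens(im):
    (u,v),wh,a=cv2.minAreaRect(c);print(int(u),int(v),cv2.contourArea(c),np.round(onplane(p,(u,v),.018),3))
s=camera_params("side")
for nm,a,b,z in [("stand",(368,148),(184,300),.055),("stylustop",(377,130),(178,270),.13),("tester",(293,178),(243,224),.06),("start",(315,139),(253,252),.08)]:
    print(nm,onplane(p,a,z).round(3),onplane(s,b,z).round(3),tri(ray(p,a),ray(s,b)))
E
```

```text
328 315 713.5 [0.921 0.066 0.018]
179 267 459.5 [ 0.756 -0.252  0.018]
107 252 511.5 [ 0.691 -0.423  0.018]
174 220 243.0 [ 0.628 -0.259  0.018]
136 188 202.5 [ 0.514 -0.357  0.018]
295 185 239.0 [0.572 0.068 0.018]
175 184 197.0 [ 0.517 -0.254  0.018]
265 161 207.0 [0.48  0.003 0.018]
138 160 168.0 [ 0.415 -0.356  0.018]
289 159 208.0 [0.486 0.072 0.018]
176 158 167.5 [ 0.425 -0.248  0.018]
223 112 116.0 [ 0.265 -0.095  0.018]
stand [0.508 0.287 0.055] [0.5   0.299 0.055] (array([0.50344709, 0.29291386, 0.04745651]), np.float64(0.0047641875283973584))
stylustop [0.51 0.29 0.13] [0.505 0.297 0.13 ] (array([0.5072605 , 0.29353113, 0.12612253]), np.float64(0.0020417471544629247))
tester [0.576 0.058 0.06 ] [0.532 0.083 0.06 ] (array([0.55342809, 0.06191423, 0.03066209]), np.float64(0.008640168743391729))
start [0.472 0.141 0.08 ] [0.456 0.152 0.08 ] (array([0.46234098, 0.1441836 , 0.06903954]), np.float64(0.00210120345800051))
```

```bash
python3 -c "
from h import *
tgt(.5,-.27,.28,0)"
```

```text
now [ 187.5 -595.8  221. ] [-179.9    0.    17.5] t 0.1
delta [ 395.9 -217.1  -58.7] [-0.1  0.  17.5]
```

play_rows --deltas "30 -16 -4 0 0 2 1; 65 -35 -9 0 0 4 1; 100 -55 -15 0 0 6 1; 135 -74 -20 0 0 8 1; 168 -92 -25 0 0 9 1; 190 -104 -28 0 0 9 1; 198 -108 -29 0 0 9 1; 198 -108 -29 0 0 9 1"

```text
t: 0.82
tool_pos: [0.3466, -0.4314, 0.2511]
eef_rot: [-180.0, -0.1, 8.8]
contact_force: [-0.7, 0.3, -0.1]
finger_gap: 0.0853
finger_force: 0.0
```

```bash
python3 -c "
from h import *
tgt(.5,-.27,.28,0)"
```

```text
now [ 346.6 -431.4  251.1] [-1.8e+02 -1.0e-01  8.8e+00] t 0.8
delta [ 176.3 -136.1  -28.7] [-0.  -0.1  8.8]
```

play_rows --deltas "28 -22 -5 0 0 2 1; 58 -45 -10 0 0 4 1; 90 -69 -15 0 0 6 1; 120 -93 -20 0 0 8 1; 150 -115 -24 0 0 9 1; 168 -130 -28 0 0 9 1; 176 -136 -29 0 0 9 1; 176 -136 -29 0 0 9 1"

```text
t: 1.48
tool_pos: [0.499, -0.2725, 0.2794]
eef_rot: [-180.0, 0.0, -0.4]
contact_force: [-1.0, -0.9, 0.1]
finger_gap: 0.0853
finger_force: 0.0
```

```bash
python3 -c "
from h import *
p=camera_params('wrist');im=read_camera('wrist');cv2.imwrite('pics/w1.png',im);np.save('pics/w1.npy',im)
import pickle;pickle.dump(p,open('pics/w1.pkl','wb'))
tgt(.52,-.02,.30,0)"
```

```text
now [ 497.5 -274.5  279.2] [ 1.8e+02  1.0e-01 -6.0e-01] t 1.5
delta [  20.  -254.7  -20.8] [ 0.   0.1 -0.6]
```

View pics/w1.png

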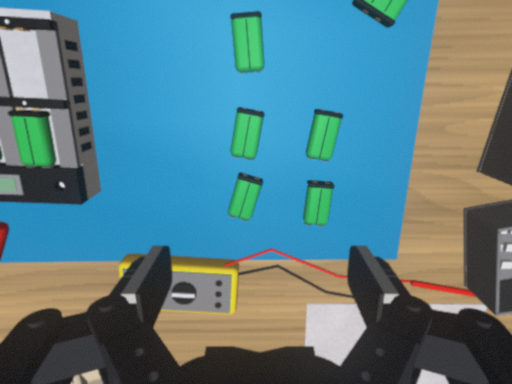

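The wrist view shows five spares with their caps away from the robot, at (247,42), (247,133), (323,135), (245,196) and (318,203). The tester's right side, bay 3 (33,138) and the reset hole (61,184) are also in view. Next I'll move over the tester.

play_rows --deltas "5 -35 -3 0 0 0 1; 9 -75 -6 0 0 -1 1; 13 -115 -9 0 0 -1 1; 17 -155 -12 0 0 -1 1; 21 -195 -15 0 0 -1 1; 25 -230 -18 0 0 -1 1; 29 -255 -20 0 0 -1 1; 31 -265 -21 0 0 -1 1"

```text
t: 2.2
tool_pos: [0.5314, -0.0072, 0.301]
eef_rot: [-180.0, -0.0, 0.5]
contact_force: [-0.1, -0.1, -0.6]
finger_gap: 0.0856
finger_force: 0.0
```

play_rows --deltas "0 -15 0 0 0 0 1; 0 -35 0 0 0 0 1; 0 -50 0 0 0 0 1; 0 -60 0 0 0 0 1; 0 -65 0 0 0 0 1; 0 -65 0 0 0 0 1; 0 -65 0 0 0 0 1; 0 -65 0 0 0 0 1"

```text
t: 2.87
tool_pos: [0.5312, 0.0545, 0.3007]
eef_rot: [180.0, 0.0, 0.3]
contact_force: [0.2, 0.6, 0.3]
finger_gap: 0.0851
finger_force: 0.0
```

```bash
cat >> h.py <<'E'
import pickle
def snap(n,view=True):
    p=camera_params('wrist');im=read_camera('wrist');cv2.imwrite(f'pics/{n}.png',im);pickle.dump((p,im),open(f'pics/{n}.pkl','wb'))
def load(n): return pickle.load(open(f'pics/{n}.pkl','rb'))
E
python3 -c "
from h import *
pickle.dump((pickle.load(open('pics/w1.pkl','rb')),np.load('pics/w1.npy')),open('pics/w1.pkl2','wb'))
import os;os.replace('pics/w1.pkl2','pics/w1.pkl')
snap('w2')
tgt(.52,.15,.3,0)"
```

```text
now [531.2  54.7 300.7] [180.    0.    0.3] t 2.9
delta [-10.7 -95.3   0.7] [0.  0.  0.3]
```

View pics/w2.png

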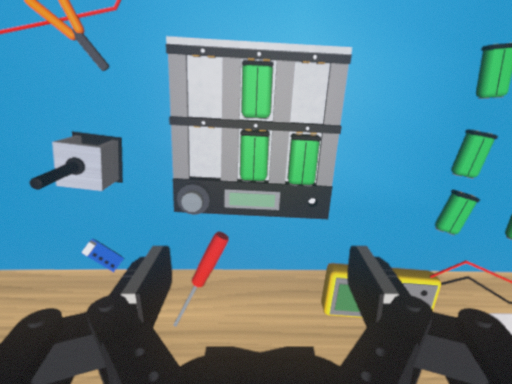

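Empty bays 1 (206,153), 4 (206,85) and 6 (310,92) show as white floors. The start button is at (192,199), the reset button at (312,201), and the stand at about (88,165) with the stylus handle end at (40,182). I'll take a second viewpoint.

play_rows --deltas "-5 -12 0 0 0 0 1; -11 -35 0 0 0 0 1; -11 -65 0 0 0 0 1; -11 -85 0 0 0 0 1; -11 -95 0 0 0 0 1; -11 -95 0 0 0 0 1; -11 -95 0 0 0 0 1; -11 -95 0 0 0 0 1"

```text
t: 3.58
tool_pos: [0.5196, 0.1496, 0.3007]
eef_rot: [180.0, 0.0, 0.3]
contact_force: [-0.8, -0.0, -0.3]
finger_gap: 0.0856
finger_force: 0.0
```

```bash
cat > m.py <<'E'
from h import *
def whites(im):
    hsv=cv2.cvtColor(im,cv2.COLOR_BGR2HSV);m=cv2.inRange(hsv,(0,0,185),(180,40,255))
    c,_=cv2.findContours(m,cv2.RETR_EXTERNAL,cv2.CHAIN_APPROX_NONE);return [x for x in c if cv2.contourArea(x)>15],hsv
E
python3 - <<'E'
from m import *
snap('w3')
for n in ['w2','w3']:
    p,im=load(n);c,hsv=whites(im)
    print(n)
    for x in c:
        r=cv2.minAreaRect(x);
        if r[0][1]<260: print(np.round(r[0],1),np.round(r[1],1),round(r[2],1),cv2.contourArea(x))
    for q in [(206,85),(206,153),(180,90),(222,90),(192,199),(312,201)]: print(q,hsv[q[1],q[0]]) if n=='w2' else 0
p,im=load('w3');cv2.imwrite('pics/w3c.png',cv2.resize(im[20:240,:400],None,fx=2,fy=2,interpolation=cv2.INTER_CUBIC))
E
```

```text
w2
[ 88.  248.6] [ 6.  12.2] 36.9 60.0
[ 77.5 166. ] [46. 47.] 90.0 1306.0
[287.8 155.9] [ 3.3 48.4] 6.1 41.5
[269. 155.] [ 2.2 48.2] 4.8 33.5
[205.  151.5] [49. 32.] 90.0 1476.0
[309.   92.5] [34.6 60. ] 4.8 1916.5
[272.9  90.7] [ 5.  59.5] 6.9 92.5
[205.   86.5] [61. 34.] 90.0 1956.0
[258.5  45.2] [183.6   6.7] 3.3 1000.0
(206, 85) [114   6 219]
(206, 153) [105   9 215]
(180, 90) [120   6 167]
(222, 90) [113   5 186]
(192, 199) [109  31 172]
(312, 201) [116   8 232]
w3
[146.8 241.9] [ 5.5 12.7] 38.7 56.5
[148.5 157.7] [47.9 42.6] 6.3 1282.5
[360.3 150.5] [ 2.  43.6] 8.7 37.0
[311.1 145. ] [ 3.4 50.3] 4.2 73.5
[276.5 143.2] [33.2 50.9] 3.2 1574.5
[317.6  82.5] [56.2 11.9] 84.9 94.0
[387.5  82.5] [33.7 64.9] 9.5 1911.0
[281.4  76.9] [36.2 62. ] 3.4 2077.5
[341.9  34.3] [186.3   7. ] 3.0 1007.0
```

View pics/w3c.png

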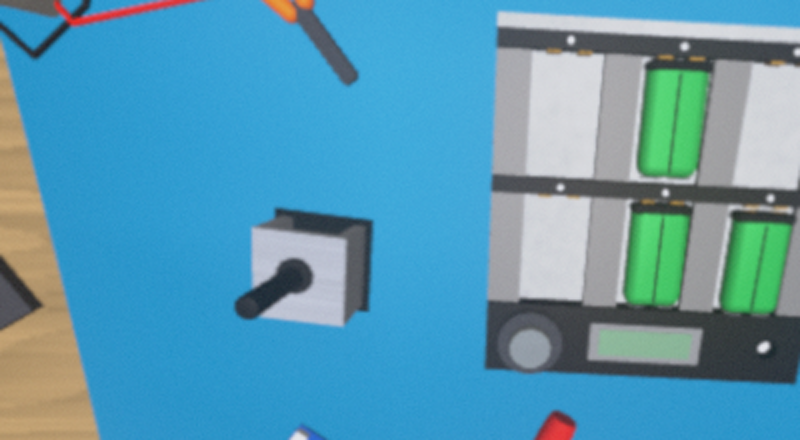

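The stand top is at crop (300,275) with the stylus handle base near (295,275). White dots sit on the contact blocks, one per bay, at (571,40), (684,46) and so on. I'll triangulate these dots, the button, the bay edges and the stylus.

```bash
cat >> m.py <<'E'
def dots(im):
    g=cv2.cvtColor(im,cv2.COLOR_BGR2GRAY);t=cv2.morphologyEx(g,cv2.MORPH_TOPHAT,np.ones((9,9)));gm=cv2.GaussianBlur(g,(31,31),0)
    n,l,st,_=cv2.connectedComponentsWithStats((t>55).astype(np.uint8));out=[]
    for i in range(1,n):
        if 3<=st[i,4]<=60 and st[i,2]<11 and st[i,3]<11:
            y,x=np.nonzero(cv2.dilate((l==i).astype(np.uint8),np.ones((3,3))));w=t[y,x].astype(float)
            c=np.array([x@w,y@w])/w.sum()
            if c[1]<240: out.append(c)
    return out
E
python3 - <<'E'
from m import *
pa,a=load('w2');pb,b=load('w3')
da,db=dots(a),dots(b)
for u in da:
    for v in db:
        X,e=tri(ray(pa,u),ray(pb,v))
        if e<.003 and .03<X[2]<.1: print(np.round(u,1),np.round(v,1),np.round(X*1000,1),round(e*1000,1))
# start button circle: bright disc
for p,im,c0 in [(pa,a,(192,200)),(pb,b,(265,193))]:
    g=cv2.cvtColor(im,cv2.COLOR_BGR2GRAY);r=g[c0[1]-25:c0[1]+25,c0[0]-25:c0[0]+25]
    m=(r>115).astype(np.uint8);n,l,st,ce=cv2.connectedComponentsWithStats(m);i=l[25,25];print('start',ce[i]+np.array(c0)-25,st[i])
    print(r[25,5:45:2])
E
```

```text
[202.3  50.2] [285.1  39.6] [645.3 119.6  65.2] 0.1
[258.6  53.5] [341.9  42.8] [642.3  54.7  65.6] 0.1
[314.5  56.7] [398.6  45.6] [639.2 -10.2  65.6] 0.0
[243.1  59.1] [323.3  49.2] [636.7  73.2  54.5] 0.4
[243.1  59.1] [332.9  48. ] [634.2  71.2  96.5] 0.5
[257.5  59.4] [348.1  48.9] [633.5  55.7  98.9] 1.2
[202.9 122.4] [279.7 113.3] [563.5 123.4  66. ] 0.0
[255.2 125.2] [332.3 116. ] [560.4  58.5  65.6] 0.0
[307.1 127.9] [384.7 118.7] [557.3  -6.4  65.4] 0.0
[ 59.3 182.7] [135.3 176.2] [488.6 302.8  84.5] 2.4
[311.5 200.4] [381.3 193.1] [455.8 -19.7  55.1] 0.2
start [191.11912226 201.9968652 ] [ 14  18  21  19 319]
[118  68  64  89  99 149 159 158 156 155 158 156 158 156 146  97  90  89
  87  62]
start [264.62658228 193.99683544] [ 15  17  21  19 316]
[ 63  64  84  92  92 146 156 157 158 156 159 155 158 155 155 120  90  92
  70  63]
```

```bash
cat >> m.py <<'E'
def packs(im,rmax=260):
    hsv=cv2.cvtColor(im,cv2.COLOR_BGR2HSV);out=[]
    notblue=255-cv2.inRange(hsv,(90,120,90),(112,255,255))
    n,l,st,ce=cv2.connectedComponentsWithStats(cv2.morphologyEx(notblue,cv2.MORPH_OPEN,np.ones((3,3))))
    g=cv2.inRange(hsv,(45,110,40),(80,255,255))
    for i in range(1,n):
        m=l==i;f=(g[m]>0).mean()
        if 250<st[i,4]<9000 and f>.5 and st[i,1]>0:
            c=cv2.findContours(m.astype(np.uint8),cv2.RETR_EXTERNAL,cv2.CHAIN_APPROX_NONE)[0][0]
            y,x=np.nonzero(m&(g>0));out.append((c,np.array([x.mean(),y.mean()])))
    return out
def packpose(p,im,z=.0185):
    res=[]
    for c,gc in packs(im):
        W=np.array([onplane(p,q[0],z)[:2] for q in c],np.float32)*1000
        r=cv2.minAreaRect(W);bx=cv2.boxPoints(r);e=bx[1]-bx[0],bx[2]-bx[1]
        d=max(e,key=np.linalg.norm);d=d/np.linalg.norm(d)
        if d@(np.array(r[0])-onplane(p,gc,z)[:2]*1000)<0:d=-d
        res.append((np.round(r[0],1),np.round(sorted(r[1]),1),round(float(np.degrees(np.arctan2(d[1],d[0]))),1),np.round(gc)))
    return res
E
python3 - <<'E'
from m import *
p1,i1=load('w1');pa,a=load('w2');pb,b=load('w3')
print(np.round(p1['pose'],3)[:3,3])
for r in packpose(p1,i1): print(r)
print('w2');
for r in packpose(pa,a): print(r)
# height of spares: green centroids
print(tri(ray(pa,(191.1,202)),ray(pb,(264.6,194))))
R=np.array([[.9989,.0475],[-.0475,.9989]])
B={4:(645.3,119.6),5:(642.3,54.7),6:(639.2,-10.2),1:(563.5,123.4),2:(560.4,58.5),3:(557.3,-6.4)}
pts={k:np.array(v)-R@[8,0] for k,v in B.items()};print({k:v.round(1) for k,v in pts.items()})
for k in (1,4):
    c={1:(276.5,143.2),4:(281.4,76.9)}[k];print(k,'floor c',onplane(pb,c,.052)[:2]*1000, (pts[k]-R@[33,0]).round(1))
for n,(p,im) in {'w2':(pa,a),'w3':(pb,b)}.items():
    hsv=cv2.cvtColor(im,cv2.COLOR_BGR2HSV)
    for c in greens(im,300): 
        u=cv2.minAreaRect(c)[0]
        if u[0]<420 and u[1]<240:print(n,np.round(u),np.round(onplane(p,u,.0685)[:2]*1000,1))
print([ (pts[k]-R@[33,0]).round(1) for k in (2,3,5)])
# stylus dark handle
for n,(p,im) in {'w2':(pa,a),'w3':(pb,b)}.items():
    g=cv2.cvtColor(im,cv2.COLOR_BGR2GRAY);m=(g<60).astype(np.uint8);nn,l,st,ce=cv2.connectedComponentsWithStats(m)
    for i in range(1,nn):
        if st[i,4]>60 and 20<st[i,0]<200 and 100<st[i,1]<200: print(n,st[i],ce[i].round(1))
E
```

```text
[ 0.581 -0.274  0.432]
(array([ 623.9, -260.2]), array([35.4, 64.3]), 3.9, array([248.,  43.]))
(array([ 513.3, -256.1]), array([35.5, 67.2]), -11.1, array([246., 135.]))
(array([ 510.2, -359.1]), array([36. , 66.3]), -9.7, array([323., 136.]))
(array([ 422. , -251.4]), array([35.7, 69.6]), -17.1, array([244., 199.]))
(array([ 411.9, -357.2]), array([36.3, 67.9]), -4.7, array([317., 205.]))
w2
(array([ 624.1, -254.7]), array([41.3, 64.3]), 5.1, array([495.,  72.]))
(array([ 513.4, -250.8]), array([41.9, 64.9]), -10.1, array([472., 155.]))
(array([ 422.5, -245.9]), array([42.9, 66.4]), -16.6, array([455., 214.]))
(array([0.46380267, 0.14118491, 0.08270551]), np.float64(8.098368384574543e-05))
{4: array([637.3, 120. ]), 5: array([634.3,  55.1]), 6: array([631.2,  -9.8]), 1: array([555.5, 123.8]), 2: array([552.4,  58.9]), 3: array([549.3,  -6. ])}
1 floor c [523.70230779 125.66787877] [522.5 125.3]
4 floor c [605.64320145 121.66351713] [604.3 121.5]
w2 [303. 162.] [514.6  -2.9]
w2 [254. 158.] [519.9  60. ]
w2 [257.  91.] [601.3  57. ]
w3 [377. 153.] [515.   -1.6]
w3 [328. 149.] [519.7  61.4]
w3 [336.  81.] [601.3  58.4]
[array([519.4,  60.4]), array([516.3,  -4.5]), array([601.3,  56.6])]
w2 [ 73 133  49  49 349] [101.3 144.8]
w2 [ 31 159  53  30 609] [ 57.4 173.4]
w2 [188 178  32   7  96] [202.1 179.8]
w3 [139 125  46  13 221] [161.2 130.8]
w3 [119 153  33  26 354] [135.9 164.9]
```

The checks agree. Dot pitch is 65.1 and 82.0 mm, the start top is at z 82.7 mm, bay floor centres match within 1.5 mm, and the loaded packs lie where expected. Tester yaw is −2.7°. I'll go above the first spare with the camera at its nadir.

play_rows --deltas "-5 15 4 0 0 0 1; -12 45 12 0 0 0 1; -20 85 25 0 0 0 1; -28 125 40 0 0 0 1; -36 162 55 0 0 0 1; -43 190 65 0 0 0 1; -45 203 70 0 0 0 1; -45 203 70 0 0 0 1"

```text
t: 4.3
tool_pos: [0.4741, -0.0581, 0.2295]
eef_rot: [179.9, 0.1, -0.1]
contact_force: [0.5, -0.1, 0.1]
finger_gap: 0.0854
finger_force: 0.0
```

play_rows --deltas "-5 15 4 0 0 0 1; -12 45 12 0 0 0 1; -20 85 25 0 0 0 1; -28 125 40 0 0 0 1; -36 162 55 0 0 0 1; -43 190 65 0 0 0 1; -45 203 70 0 0 0 1; -45 203 70 0 0 0 1"

```text
t: 4.97
tool_pos: [0.4306, -0.2589, 0.1597]
eef_rot: [-180.0, 0.1, 0.1]
contact_force: [-0.5, 0.1, -0.3]
finger_gap: 0.0851
finger_force: 0.0
```

```bash
cat > look.py <<'E'
import sys
from m import *
snap(sys.argv[1]);p,im=load(sys.argv[1]);print('cam',np.round(p['pose'],3)[:3,3])
for r in packpose(p,im): print(r)
s=arm.sense();print(np.round(s['tool_pos']*1000,1),np.round(s['eef_rot'],1))
E
python3 look.py a1
```

```text
cam [ 0.513 -0.26   0.312]
(array([ 512.1, -255.7]), array([35.5, 65.4]), 168.8, array([255.,  80.]))
(array([ 509.6, -358.7]), array([38.3, 65.4]), 171.1, array([368.,  83.]))
(array([ 421.8, -251.1]), array([35.3, 68.5]), -17.1, array([250., 178.]))
(array([ 411.7, -356.5]), array([38. , 67.6]), -3.3, array([354., 188.]))
[ 432.1 -256.4  160.5] [-180.     0.     0.3]
```

```bash
python3 -c "
from h import *
tgt(.5121,-.2557,.026,-11.2)"
```

```text
now [ 432.1 -256.4  160.5] [-180.     0.     0.3] t 5.0
delta [ 80.1  -0.2 134.5] [-0.   0.  11.5]
```

play_rows --deltas "10 0 8 0 0 2 1; 28 0 24 0 0 5 1; 48 0 44 0 0 8 1; 66 0 62 0 0 10.5 1; 77 0 75 0 0 11.5 1; 80 0 80 0 0 11.5 1; 80 0 80 0 0 11.5 1; 80 0 80 0 0 11.5 1"

```text
t: 5.68
tool_pos: [0.5129, -0.2537, 0.0816]
eef_rot: [-180.0, -0.0, -10.9]
contact_force: [-0.4, -0.2, 0.0]
finger_gap: 0.0854
finger_force: 0.0
```

```bash
python3 -c "
from h import *
tgt(.5121,-.2557,.026,-11.2)"
```

```text
now [ 512.9 -253.7   81.6] [-180.    -0.   -10.9] t 5.7
delta [-0.5  2.1 55.6] [-0.  -0.   0.3]
```

play_rows --deltas "0 1 6 0 0 0 1; 0 2 18 0 0 0 1; 0 2 32 0 0 0 1; 0 2 44 0 0 0 1; 0 2 53 0 0 0 1; 0 2 55.5 0 0 0 1; 0 2 55.5 0 0 0 1; 0 2 55.5 0 0 0 1"

```text
t: 6.35
tool_pos: [0.5124, -0.2567, 0.0255]
eef_rot: [-180.0, -0.0, -11.0]
contact_force: [-0.6, -0.5, 0.5]
finger_gap: 0.0852
finger_force: 0.0
```

play_rows --deltas "0 0 0 0 0 0 0.6; 0 0 0 0 0 0 0.4; 0 0 0 0 0 0 0.2; 0 0 0 0 0 0 0.2; 0 0 0 0 0 0 0.2; 0 0 0 0 0 0 0.2; 0 0 0 0 0 0 0.2; 0 0 0 0 0 0 0.2"

```text
t: 7.02
tool_pos: [0.5122, -0.2567, 0.0253]
eef_rot: [-180.0, -0.0, -11.0]
contact_force: [0.6, 0.3, -1.0]
finger_gap: 0.017
finger_force: 0.0
```

play_rows --deltas "0 0 -4 0 0 0 0.2; 0 0 -14 0 0 0 0.2; 0 0 -30 0 0 0 0.2; 0 0 -50 0 0 0 0.2; 0 0 -72 0 0 0 0.2; 0 0 -92 0 0 0 0.2; 0 0 -100 0 0 0 0.2; 0 0 -100 0 0 0 0.2"

```text
t: 7.68
tool_pos: [0.5138, -0.2574, 0.1284]
eef_rot: [179.9, -0.3, -11.0]
contact_force: [0.1, -0.6, -0.3]
finger_gap: 0.0168
finger_force: 0.0
```

```bash
python3 -c "
from h import *
snap('g1');tgt(.5221,.1253,.126,-2.7)"
```

```text
now [ 512.8 -257.   126.4] [ 1.8e+02 -1.0e-01 -1.1e+01] t 7.7
delta [ -64. -377.    0.] [ 0.  -0.1 -8.3]
```

View pics/g1.png

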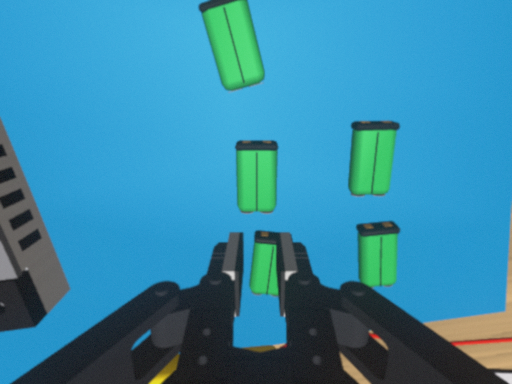

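Image g1 shows an empty gripper (gap 17 mm). Spare A is still on the mat at (257,177), so the pads probably slipped over its rounded upper edge. I'll measure where it is now.

```bash
python3 -c "
from m import *
p,im=load('g1');print(np.round(p['pose'],3)[:3,3])
for r in packpose(p,im): print(r)
for z in (.01,.03,.12):
  print(proj(p,(.5128,-.257,z)))
"
```

```text
[ 0.594 -0.274  0.281]
(array([ 511.5, -358.5]), array([38. , 67.5]), -8.7, array([371., 161.]))
(array([ 514.5, -256.1]), array([35.4, 68.1]), -11.1, array([256., 180.]))
[257.57393848 176.77257057]
[257.49820206 183.5499691 ]
[256.95744547 231.82005267]
```

play_rows --deltas "0 0 0 0 0 0 1; 0 0 10 0 0 0 1; 0 -1 25 0 0 0 1; 0 -1 40 0 0 0 1; 0 -1 50 0 0 0 1; 0 -1 50 0 0 0 1; 0 -1 50 0 0 0 1; 0 -1 50 0 0 0 1"

```text
t: 8.4
tool_pos: [0.5126, -0.2558, 0.0755]
eef_rot: [-180.0, -0.0, -11.0]
contact_force: [0.4, -0.2, 0.5]
finger_gap: 0.085
finger_force: 0.0
```

play_rows --deltas "0 0 6 0 0 0 1; 0 0 18 0 0 0 1; 0 0 32 0 0 0 1; 0 0 44 0 0 0 1; 0 0 53 0 0 0 1; 0 0 55.5 0 0 0 1; 0 0 55.5 0 0 0 1; 0 0 55.5 0 0 0 1"

```text
t: 9.07
tool_pos: [0.5126, -0.2558, 0.02]
eef_rot: [-180.0, -0.0, -11.0]
contact_force: [-0.2, -0.9, 0.5]
finger_gap: 0.0855
finger_force: 0.0
```

play_rows --deltas "0 0 0 0 0 0 0.6; 0 0 0 0 0 0 0.4; 0 0 0 0 0 0 0.2; 0 0 0 0 0 0 0.2; 0 0 0 0 0 0 0.2; 0 0 0 0 0 0 0.2; 0 0 0 0 0 0 0.2; 0 0 0 0 0 0 0.2"

```text
t: 9.73
tool_pos: [0.5124, -0.2557, 0.0198]
eef_rot: [-180.0, 0.0, -11.0]
contact_force: [-0.2, 0.6, 0.2]
finger_gap: 0.0172
finger_force: 0.0
```

```bash
python3 -c "
from h import *
snap('g2');a=load('g2')[1];s=read_camera('scene')
c=cv2.resize(s[140:260,90:240],None,fx=3.2,fy=3.2)
cv2.imwrite('pics/g2c.png',np.hstack([cv2.resize(a[100:,130:400],None,fx=1.15,fy=1.15)[:327],cv2.resize(c,(480,384))[:327]]))"
```

```text
(no output)
```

View pics/g2c.png

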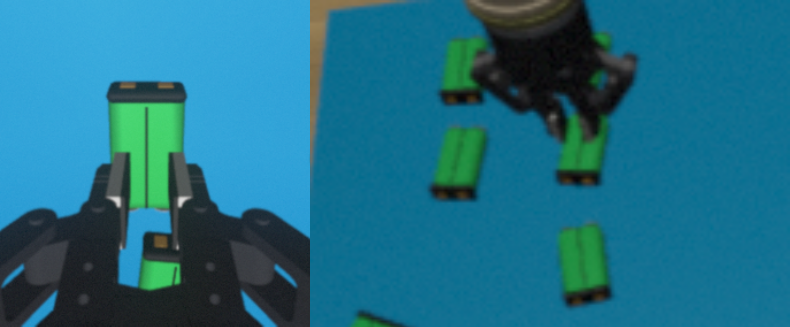

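The left crop shows the pads drawn over the top of the pack, at about (120–180,155), with no contact force. The scene crop shows the tips at original pixels of about (167,182) and (178,184). I'll work out the real tip height.

```bash
python3 -c "
from m import *
p=camera_params('scene');q,im=load('g2');s=arm.sense();print(s['tool_pos'],s['contact_force'],np.array(q['pose'])[:3,3])
for z in (.0,.02,.04,.06): print(z,proj(p,(.5124,-.2557,z)).round(1),proj(q,(.5124,-.2557,z)).round(1))
for r in packpose(q,im): print(r)
"
```

```text
[ 0.51238265 -0.25573366  0.01980396] [-0.48163464  0.36788085  0.05865373] [ 0.59300662 -0.27252194  0.17238363]
0.0 [175.7 186.8] [257.4 221.6]
0.02 [174.2 182.8] [257.2 237.3]
0.04 [172.8 178.6] [256.9 256.9]
0.06 [171.2 174.3] [256.6 282.1]
(array([ 512.8, -356.3]), array([42.7, 68.2]), -10.6, array([443., 204.]))
```

Both views put the pad tips at z≈0.035–0.04 m, about 17 mm behind the TCP rather than ahead of it. I'll go lower in small steps and watch the force.

play_rows --deltas "0 0 0 0 0 0 1; 0 0 0 0 0 0 1; 0 0 0 0 0 0 1; 0 0 0 0 0 0 1; 0 0 5 0 0 0 1; 0 0 10 0 0 0 1; 0 0 15 0 0 0 1; 0 0 15 0 0 0 1"

```text
t: 10.5
tool_pos: [0.5114, -0.2553, 0.0032]
eef_rot: [-180.0, 0.1, -11.0]
contact_force: [-0.8, 1.1, -0.6]
finger_gap: 0.0855
finger_force: 0.0
```

play_rows --deltas "0 0 0 0 0 0 0.6; 0 0 0 0 0 0 0.4; 0 0 0 0 0 0 0.2; 0 0 0 0 0 0 0.2; 0 0 0 0 0 0 0.2; 0 0 0 0 0 0 0.2; 0 0 0 0 0 0 0.2; 0 0 0 0 0 0 0.2"

```text
t: 11.17
tool_pos: [0.5128, -0.2559, 0.0055]
eef_rot: [180.0, -0.1, -11.0]
contact_force: [-1.1, 1.3, 5.5]
finger_gap: 0.0341
finger_force: 59.4
```

```bash
python3 -c "
from h import *
snap('g3');a=load('g3')[1]
cv2.imwrite('pics/g3c.png',cv2.resize(a[130:,130:400],None,fx=2,fy=2))
s=camera_params('side');print(proj(s,(.512,-.256,.02)));print(arm.sense()['joint_torque'][:4])"
```

```text
[324.27427404 169.22879684]
[-5.08539425e-02 -5.82819986e+01 -1.70159318e+00 -2.87326455e+01]
```

View pics/g3c.png

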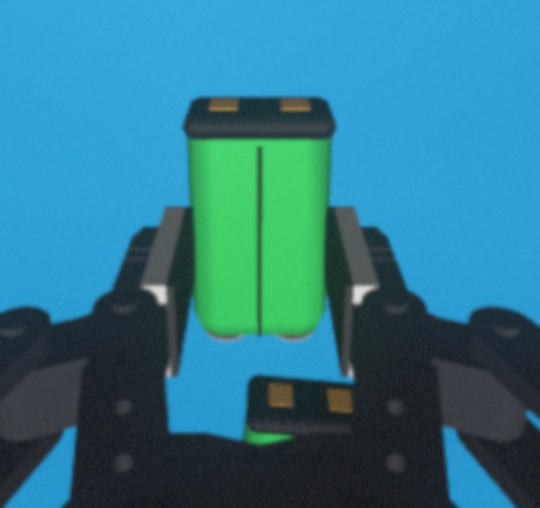

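Image g3 shows the pads on both flanks of the pack, with the cap at (260,117) and steel ends at (260,335). The grip is on the upper curve (gap 34 mm), so I'll regrasp 4 mm lower and lift.

play_rows --deltas "0 0 0 0 0 0 0.7; 0 0 0 0 0 0 0.7; 0 0 0 0 0 0 0.7; 0 0 4 0 0 0 0.7; 0 0 5 0 0 0 0.7; 0 0 5 0 0 0 0.7; 0 0 5 0 0 0 0.7; 0 0 5 0 0 0 0.7"

```text
t: 11.88
tool_pos: [0.5124, -0.2557, -0.0003]
eef_rot: [-180.0, 0.0, -11.0]
contact_force: [-0.9, -0.3, 0.4]
finger_gap: 0.0597
finger_force: 0.0
```

play_rows --deltas "0 0 0 0 0 0 0.5; 0 0 0 0 0 0 0.4; 0 0 0 0 0 0 0.2; 0 0 0 0 0 0 0.2; 0 0 0 0 0 0 0.2; 0 0 0 0 0 0 0.2; 0 0 0 0 0 0 0.2; 0 0 0 0 0 0 0.2"

```text
t: 12.55
tool_pos: [0.5127, -0.2559, 0.0003]
eef_rot: [180.0, -0.0, -11.0]
contact_force: [-1.6, 0.1, 5.9]
finger_gap: 0.0347
finger_force: 60.4
```

play_rows --deltas "0 0 -4 0 0 0 0.2; 0 0 -14 0 0 0 0.2; 0 0 -30 0 0 0 0.2; 0 0 -50 0 0 0 0.2; 0 0 -72 0 0 0 0.2; 0 0 -92 0 0 0 0.2; 0 0 -110 0 0 0 0.2; 0 0 -110 0 0 0 0.2"

```text
t: 13.22
tool_pos: [0.5145, -0.2566, 0.1145]
eef_rot: [179.9, -0.4, -11.0]
contact_force: [1.1, -0.8, 0.1]
finger_gap: 0.035
finger_force: 60.0
```

```bash
cat > held.py <<'E'
import sys
from m import *
# held pack: centre relative to TCP, from the wrist view
snap(sys.argv[1]);p,im=load(sys.argv[1]);s=arm.sense()
hsv=cv2.cvtColor(im,cv2.COLOR_BGR2HSV);g=cv2.inRange(hsv,(45,110,40),(80,255,255))
n,l,st,ce=cv2.connectedComponentsWithStats(g)
for i in range(1,n):
    if st[i,4]>800: print('green comp',st[i],ce[i].round(1))
print(np.round(s['tool_pos']*1000,1),np.round(s['eef_rot'],1),s['finger_gap'],s['t'])
E
python3 held.py h1; python3 -c "
from h import *
tgt(.5221,.1253,.13,-2.7)"
```

```text
green comp [ 201    0   64   91 4104] [233.6  43.4]
green comp [ 355  132   49   69 2904] [378.  165.5]
green comp [ 223  202   80  102 7072] [259.6 250.8]
green comp [ 364  241   41   52 1761] [384.6 264.4]
[ 513.7 -256.3  112.4] [179.9  -0.2 -11. ] 0.03504119094283887 13.2667
now [ 513.7 -256.3  112.4] [179.9  -0.2 -11. ] t 13.3
delta [ -64.7 -376.1  -18.3] [ 0.1 -0.2 -8.3]
```

play_rows --deltas "-2 -12 -4 0 0 -1 0.2; -6 -38 -12 0 0 -3 0.2; -12 -72 -18 0 0 -5 0.2; -18 -108 -18 0 0 -7 0.2; -24 -142 -18 0 0 -8 0.2; -29 -170 -18 0 0 -8 0.2; -32 -186 -18 0 0 -8 0.2; -32 -188 -18 0 0 -8 0.2"

```text
t: 13.93
tool_pos: [0.5159, -0.0589, 0.1269]
eef_rot: [-179.9, 0.1, -2.6]
contact_force: [-0.8, 0.5, -1.1]
finger_gap: 0.0347
finger_force: 60.0
```

```bash
python3 -c "
from h import *
tgt(.5225,.1253,.13,-2.7)"
```

```text
now [515.9 -58.9 126.9] [-1.799e+02  1.000e-01 -2.600e+00] t 13.9
delta [  -1.6 -184.3   -2.7] [-0.1  0.1  0.1]
```

play_rows --deltas "0 -12 0 0 0 0 0.2; 0 -38 0 0 0 0 0.2; 0 -72 0 0 0 0 0.2; -1 -108 -1 0 0 0 0.2; -1 -142 -1 0 0 0 0.2; -1 -168 -2 0 0 0 0.2; -1 -183 -2 0 0 0 0.2; -1 -184 -2 0 0 0 0.2"

```text
t: 14.6
tool_pos: [0.5248, 0.1231, 0.1293]
eef_rot: [-179.9, 0.1, -2.7]
contact_force: [0.0, 0.6, -0.2]
finger_gap: 0.0352
finger_force: 60.0
```

play_rows --deltas "0 0 0 0 0 0 0.2; 0 0 5 0 0 0 0.2; 0 0 15 0 0 0 0.2; 0 0 28 0 0 0 0.2; 0 0 38 0 0 0 0.2; 0 0 42 0 0 0 0.2; 0 0 42 0 0 0 0.2; 0 0 42 0 0 0 0.2"

```text
t: 15.27
tool_pos: [0.5256, 0.1183, 0.0876]
eef_rot: [180.0, 0.0, -3.1]
contact_force: [0.1, 0.1, 0.1]
finger_gap: 0.0352
finger_force: 60.0
```

```bash
python3 -c "
from h import *
tgt(.5225,.1253,.052,-2.7);snap('b1');im=load('b1')[1]
cv2.imwrite('pics/b1c.png',cv2.resize(im[100:330,100:450],None,fx=2,fy=2))"
```

```text
now [525.6 118.3  87.6] [180.    0.   -3.1] t 15.3
delta [-3.5 -6.8 35.6] [ 0.   0.  -0.4]
```

View pics/b1c.png

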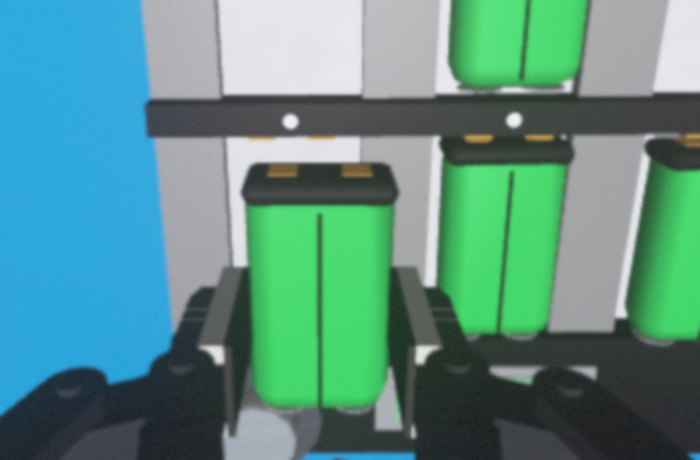

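Image b1 shows the held pack above bay 1, about 7 mm too far right. I'll correct that, then lower.

play_rows --deltas "-1 -2 0 0 0 0 0.2; -2 -5 4 0 0 -0.3 0.2; -3.5 -7 9 0 0 -0.4 0.2; -3.5 -7 13 0 0 -0.4 0.2; -3.5 -7 15 0 0 -0.4 0.2; -3.5 -7 15 0 0 -0.4 0.2; -3.5 -7 15 0 0 -0.4 0.2; -3.5 -7 15 0 0 -0.4 0.2"

```text
t: 15.98
tool_pos: [0.5228, 0.1258, 0.0729]
eef_rot: [-180.0, -0.0, -2.6]
contact_force: [-0.0, 1.4, -0.8]
finger_gap: 0.0349
finger_force: 60.0
```

```bash
cat > t.py <<'E'
import sys
from h import *
x,y,z,w=map(float,sys.argv[1:]);tgt(x/1000,y/1000,z/1000,w)
E
python3 t.py 522.5 125.3 52 -2.7
```

```text
now [522.8 125.8  72.9] [-180.    -0.    -2.6] t 16.0
delta [-0.2  0.5 20.9] [-0.  -0.   0.1]
```

play_rows --deltas "0 0 3 0 0 0 0.2; 0 0.5 7 0 0 0 0.2; 0 0.5 11 0 0 0 0.2; 0 0.5 15 0 0 0 0.2; 0 0.5 18 0 0 0 0.2; 0 0.5 20 0 0 0 0.2; 0 0.5 21 0 0 0 0.2; 0 0.5 21 0 0 0 0.2"

```text
t: 16.65
tool_pos: [0.5224, 0.1254, 0.0515]
eef_rot: [-180.0, 0.0, -2.6]
contact_force: [0.6, -1.1, -1.2]
finger_gap: 0.0351
finger_force: 60.0
```

```bash
python3 t.py 522.5 125.3 51 -2.7
```

```text
now [522.4 125.4  51.5] [-180.     0.    -2.6] t 16.6
delta [0.1 0.1 0.5] [-0.   0.   0.1]
```

play_rows --deltas "0 0 1 0 0 0 0.45; 0 0 1 0 0 0 0.55; 0 0 1 0 0 0 0.6; 0 0 1 0 0 0 0.6; 0 0 1 0 0 0 0.6; 0 0 0 0 0 0 0.6; 0 0 -6 0 0 0 0.6; 0 0 -15 0 0 0 0.6"

```text
t: 17.32
tool_pos: [0.522, 0.1252, 0.0667]
eef_rot: [180.0, 0.1, -2.6]
contact_force: [-0.0, -0.3, 0.9]
finger_gap: 0.0511
finger_force: 0.0
```

play_rows --deltas "0 0 -10 0 0 0 0.6; -5 0 -30 0 0 0 0.8; -10 0 -55 0 0 0 1; -20 0 -75 0 0 0 1; -30 0 -90 0 0 0 1; -38 0 -100 0 0 0 1; -40 0 -100 0 0 0 1; -40 0 -100 0 0 0 1"

```text
t: 17.98
tool_pos: [0.4829, 0.1275, 0.1681]
eef_rot: [-180.0, -0.1, -2.6]
contact_force: [-0.3, -0.5, -0.3]
finger_gap: 0.0858
finger_force: 0.0
```

```bash
python3 -c "
from h import *
snap('b2');im=load('b2')[1]
cv2.imwrite('pics/b2c.png',cv2.resize(im[30:330,100:450],None,fx=1.7,fy=1.7))"; python3 t.py 340 -256 160 0
```

```text
now [482.8 127.2 167.2] [-1.8e+02 -1.0e-01 -2.6e+00] t 18.0
delta [-125.1  389.3    7. ] [ 0.  -0.1 -2.6]
```

View pics/b2c.png

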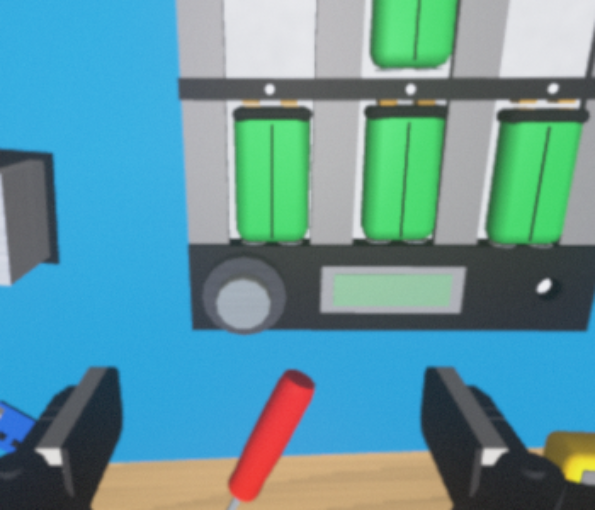

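Image b2 shows bay 1 filled and seated like bays 2 and 3, cap at (272,115), steel ends in line with theirs. Next is the spare at (624,−260).

play_rows --deltas "3 12 0 0 0 -1 1; 8 38 0 0 0 -1 1; 14 75 0 0 0 -2 1; 21 112 0 0 0 -2.6 1; 28 148 0 0 0 -2.6 1; 34 176 0 0 0 -2.6 1; 38 190 0 0 0 -2.6 1; 38 192 0 0 0 -2.6 1"

```text
t: 18.7
tool_pos: [0.5117, -0.0712, 0.1655]
eef_rot: [179.9, 0.1, -0.4]
contact_force: [-0.4, 0.7, -0.3]
finger_gap: 0.0855
finger_force: 0.0
```

play_rows --deltas "2 12 0 0 0 0 1; 6 38 2 0 0 0 1; 11 75 3 0 0 0 1; 17 112 5 0 0 0 1; 23 148 7 0 0 0 1; 27 176 7 0 0 0 1; 30 190 7 0 0 0 1; 30 193 7 0 0 0 1"

```text
t: 19.37
tool_pos: [0.5413, -0.2622, 0.1588]
eef_rot: [180.0, 0.1, -0.2]
contact_force: [-0.5, 0.1, 0.1]
finger_gap: 0.0851
finger_force: 0.0
```

```bash
python3 look.py a2; python3 t.py 624 -260 100 4
```

```text
cam [ 0.624 -0.263  0.311]
(array([ 624.4, -260. ]), array([35.4, 65.3]), -176.2, array([255.,  79.]))
(array([ 512.2, -357.6]), array([38.5, 68.3]), -10.5, array([353., 197.]))
(array([ 424.6, -251.4]), array([35.9, 72. ]), -17.3, array([248., 273.]))
[ 541.5 -260.4  158.9] [-1.8e+02  1.0e-01 -1.0e-01]
now [ 541.5 -260.4  158.9] [-1.8e+02  1.0e-01 -1.0e-01] t 19.4
delta [82.6 -0.5 58.8] [-0.   0.1 -4.1]
```

play_rows --deltas "10 0 8 0 0 -1 1; 28 0 24 0 0 -2 1; 48 0 44 0 0 -3 1; 66 0 62 0 0 -4 1; 78 -0.5 80 0 0 -4 1; 82.5 -0.5 88 0 0 -4 1; 82.5 -0.5 88 0 0 -4 1; 82.5 -0.5 88 0 0 -4 1"

```text
t: 20.08
tool_pos: [0.6241, -0.2571, 0.0716]
eef_rot: [-179.9, 0.0, 4.1]
contact_force: [-1.1, -0.1, 0.2]
finger_gap: 0.0853
finger_force: 0.0
```

```bash
python3 t.py 624.4 -260 0 3.8
```

```text
now [ 624.1 -257.1   71.6] [-179.9    0.     4.1] t 20.1
delta [ 0.1  3.  71.6] [-0.1  0.   0.3]
```

play_rows --deltas "0 1 6 0 0 0 1; 0 2 20 0 0 0 1; 0 3 38 0 0 0 1; 0 3 54 0 0 0 1; 0 3 66 0 0 0 1; 0 3 71.5 0 0 0 1; 0 3 71.5 0 0 0 1; 0 3 71.5 0 0 0 1"

```text
t: 20.75
tool_pos: [0.6244, -0.262, 0.0006]
eef_rot: [180.0, -0.0, 4.0]
contact_force: [-0.3, -0.1, 1.1]
finger_gap: 0.0855
finger_force: 0.0
```

play_rows --deltas "0 0 0 0 0 0 0.6; 0 0 0 0 0 0 0.4; 0 0 0 0 0 0 0.2; 0 0 0 0 0 0 0.2; 0 0 0 0 0 0 0.2; 0 0 0 0 0 0 0.2; 0 0 0 0 0 0 0.2; 0 0 0 0 0 0 0.2"

```text
t: 21.42
tool_pos: [0.6251, -0.2621, 0.0014]
eef_rot: [180.0, -0.1, 4.0]
contact_force: [-0.4, 0.7, 6.2]
finger_gap: 0.0351
finger_force: 60.5
```

play_rows --deltas "0 0 -4 0 0 0 0.2; 0 0 -14 0 0 0 0.2; 0 0 -30 0 0 0 0.2; 0 0 -50 0 0 0 0.2; 0 0 -72 0 0 0 0.2; 0 0 -95 0 0 0 0.2; 0 0 -118 0 0 0 0.2; 0 0 -130 0 0 0 0.2"

```text
t: 22.08
tool_pos: [0.6254, -0.2622, 0.1342]
eef_rot: [179.9, -0.2, 4.0]
contact_force: [0.2, -0.4, -0.3]
finger_gap: 0.0349
finger_force: 59.9
```

```bash
python3 t.py 598.2 -8.2 130 -2.7
```

```text
now [ 625.4 -262.2  134.2] [179.9  -0.2   4. ] t 22.1
delta [  -9.6 -255.3    3.8] [ 0.1 -0.2  6.7]
```

play_rows --deltas "-1 -15 1 0 0 1 0.2; -3 -50 2 0 0 3 0.2; -5 -90 3 0 0 5 0.2; -7 -130 4 0 0 6.7 0.2; -8 -170 4 0 0 6.7 0.2; -9 -208 4 0 0 6.7 0.2; -10 -240 4 0 0 6.7 0.2; -10 -255 4 0 0 6.7 0.2"

```text
t: 22.75
tool_pos: [0.5956, -0.0015, 0.1265]
eef_rot: [-179.8, 0.0, -2.4]
contact_force: [-0.1, 0.9, -0.6]
finger_gap: 0.0351
finger_force: 60.0
```

play_rows --deltas "0 0 0 0 0 0 0.2; 0 0 2 0 0 0 0.2; 0 0 9 0 0 0 0.2; 0 0 20 0 0 0 0.2; 0 0 32 0 0 0 0.2; 0 0 40 0 0 0 0.2; 0 0 40 0 0 0 0.2; 0 0 40 0 0 0 0.2"

```text
t: 23.42
tool_pos: [0.596, -0.0086, 0.0851]
eef_rot: [180.0, 0.1, -2.8]
contact_force: [0.5, 0.2, -0.6]
finger_gap: 0.0351
finger_force: 60.0
```

```bash
python3 t.py 598.2 -8.2 73 -2.7
```

```text
now [596.   -8.6  85.1] [ 1.8e+02  1.0e-01 -2.8e+00] t 23.4
delta [ 2.2 -0.5 12.1] [ 0.   0.1 -0.1]
```

play_rows --deltas "1 -0.5 2 0 0 0 0.2; 2 -0.5 6 0 0 0 0.2; 2.2 -0.5 10 0 0 0 0.2; 2.2 -0.5 12 0 0 0 0.2; 2.2 -0.5 12 0 0 0 0.2; 2.2 -0.5 12 0 0 0 0.2; 2.2 -0.5 12 0 0 0 0.2; 2.2 -0.5 12 0 0 0 0.2"

```text
t: 24.08
tool_pos: [0.5991, -0.0077, 0.0746]
eef_rot: [-180.0, -0.0, -2.7]
contact_force: [-0.1, -0.3, -0.6]
finger_gap: 0.035
finger_force: 60.0
```

```bash
python3 t.py 598.2 -8.2 51.5 -2.7
```

```text
now [599.1  -7.7  74.6] [-180.    -0.    -2.7] t 24.1
delta [-0.9  0.5 23.1] [-0. -0. -0.]
```

play_rows --deltas "-0.5 0.5 3 0 0 0 0.2; -0.8 0.5 7 0 0 0 0.2; -0.8 0.5 11 0 0 0 0.2; -0.8 0.5 15 0 0 0 0.2; -0.8 0.5 18 0 0 0 0.2; -0.8 0.5 21 0 0 0 0.2; -0.8 0.5 23 0 0 0 0.2; -0.8 0.5 23 0 0 0 0.2"

```text
t: 24.75
tool_pos: [0.5981, -0.0082, 0.0514]
eef_rot: [-180.0, 0.0, -2.7]
contact_force: [0.2, -1.0, -0.9]
finger_gap: 0.0351
finger_force: 60.0
```

```bash
python3 t.py 598.2 -8.2 51 -2.7
```

```text
now [598.1  -8.2  51.4] [-180.     0.    -2.7] t 24.8
delta [ 0.1 -0.   0.4] [-0.  0. -0.]
```

play_rows --deltas "0 0 0.5 0 0 0 0.45; 0 0 0.5 0 0 0 0.55; 0 0 0.5 0 0 0 0.6; 0 0 0.5 0 0 0 0.6; 0 0 0.5 0 0 0 0.6; 0 0 0 0 0 0 0.6; 0 0 -6 0 0 0 0.6; 0 0 -15 0 0 0 0.6"

```text
t: 25.42
tool_pos: [0.5974, -0.0083, 0.0661]
eef_rot: [-180.0, 0.1, -2.7]
contact_force: [-0.4, 1.1, 0.4]
finger_gap: 0.0513
finger_force: 0.0
```

play_rows --deltas "0 0 -10 0 0 0 0.6; -5 0 -30 0 0 0 0.8; -20 5 -55 0 0 0 1; -40 10 -75 0 0 0 1; -60 15 -90 0 0 0 1; -75 20 -97 0 0 0 1; -80 20 -97 0 0 0 1; -80 20 -97 0 0 0 1"

```text
t: 26.08
tool_pos: [0.5171, -0.0246, 0.1649]
eef_rot: [180.0, -0.1, -2.8]
contact_force: [0.8, 0.3, -0.8]
finger_gap: 0.0857
finger_force: 0.0
```

```bash
python3 -c "
from h import *
snap('b3');im=load('b3')[1]
cv2.imwrite('pics/b3c.png',im[:260,60:450])"; python3 t.py 428 -360 160 0
```

```text
now [517.5 -24.3 164.1] [ 1.8e+02 -1.0e-01 -2.7e+00] t 26.1
delta [-73.4 339.6   4. ] [ 0.  -0.1 -2.7]
```

View pics/b3c.png

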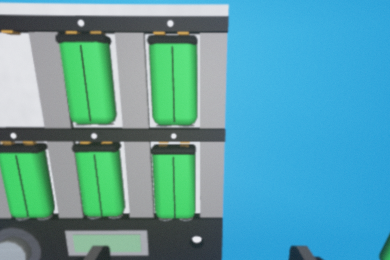

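Image b3 shows bay 6 filled at (172,80), flat and in line with bay 5. Next is the third spare at about (510,−358).

play_rows --deltas "-3 12 0 0 0 -1 1; -9 38 0 0 0 -2 1; -16 72 1 0 0 -2.7 1; -23 108 2 0 0 -2.7 1; -30 140 2 0 0 -2.7 1; -35 162 2 0 0 -2.7 1; -37 170 2 0 0 -2.7 1; -37 170 2 0 0 -2.7 1"

```text
t: 26.8
tool_pos: [0.4718, -0.1947, 0.1605]
eef_rot: [180.0, 0.1, -0.3]
contact_force: [0.2, 0.1, 0.2]
finger_gap: 0.0852
finger_force: 0.0
```

play_rows --deltas "-3 12 0 0 0 0 1; -7 38 0 0 0 0 1; -13 72 1 0 0 0 1; -19 108 2 0 0 0 1; -24 140 2 0 0 0 1; -27 162 2 0 0 0 1; -28 171 2 0 0 0 1; -28 171 2 0 0 0 1"

```text
t: 27.47
tool_pos: [0.4444, -0.3642, 0.1585]
eef_rot: [-180.0, 0.0, -0.1]
contact_force: [-0.9, 0.2, 0.6]
finger_gap: 0.0854
finger_force: 0.0
```

```bash
python3 look.py a3; python3 t.py 510 -358.7 100 -9
```

```text
cam [ 0.527 -0.365  0.311]
(array([ 509.6, -360.5]), array([35.6, 65.8]), 170.0, array([254., 100.]))
(array([ 422.4, -253.4]), array([36.7, 69.8]), -17.6, array([148., 192.]))
(array([ 412. , -358.5]), array([35.5, 69.3]), -4.6, array([253., 201.]))
[ 445.2 -362.2  158.6] [-179.9    0.     0. ]
now [ 445.2 -362.2  158.6] [-179.9    0.     0. ] t 27.5
delta [64.8 -3.4 58.6] [-0.1  0.   9. ]
```

play_rows --deltas "8 0 8 0 0 2 1; 22 0 24 0 0 4 1; 38 -1 44 0 0 7 1; 52 -1 62 0 0 9 1; 61 -1.7 80 0 0 10 1; 64.5 -1.7 88 0 0 10 1; 64.5 -1.7 88 0 0 10 1; 64.5 -1.7 88 0 0 10 1"

```text
t: 28.18
tool_pos: [0.509, -0.3601, 0.0714]
eef_rot: [-179.9, 0.0, -9.9]
contact_force: [-0.3, -0.4, 0.1]
finger_gap: 0.0852
finger_force: 0.0
```

```bash
python3 t.py 509.5 -360.5 0 -10
```

```text
now [ 509.  -360.1   71.4] [-179.9    0.    -9.9] t 28.2
delta [ 0.6  0.4 71.4] [-0.1  0.   0.1]
```

play_rows --deltas "0 0 6 0 0 0 1; 0 0 20 0 0 0 1; 0.5 0.5 38 0 0 0 1; 0.5 0.5 54 0 0 0 1; 0.5 0.5 66 0 0 0 1; 0.5 0.5 71.5 0 0 0 1; 0.5 0.5 71.5 0 0 0 1; 0.5 0.5 71.5 0 0 0 1"

```text
t: 28.85
tool_pos: [0.5092, -0.3627, 0.0005]
eef_rot: [180.0, -0.0, -10.0]
contact_force: [-0.8, -0.5, 0.1]
finger_gap: 0.0853
finger_force: 0.0
```

play_rows --deltas "0 0 0 0 0 0 0.6; 0 0 0 0 0 0 0.4; 0 0 0 0 0 0 0.2; 0 0 0 0 0 0 0.2; 0 0 0 0 0 0 0.2; 0 0 0 0 0 0 0.2; 0 0 0 0 0 0 0.2; 0 0 0 0 0 0 0.2"

```text
t: 29.52
tool_pos: [0.5096, -0.3627, 0.0008]
eef_rot: [180.0, -0.1, -10.0]
contact_force: [-0.9, 0.8, 5.4]
finger_gap: 0.0349
finger_force: 60.5
```

play_rows --deltas "0 0 -4 0 0 0 0.2; 0 0 -14 0 0 0 0.2; 0 0 -30 0 0 0 0.2; 0 0 -50 0 0 0 0.2; 0 0 -72 0 0 0 0.2; 0 0 -95 0 0 0 0.2; 0 0 -118 0 0 0 0.2; 0 0 -130 0 0 0 0.2"

```text
t: 30.18
tool_pos: [0.5099, -0.363, 0.1335]
eef_rot: [179.9, -0.2, -10.0]
contact_force: [-0.4, -0.8, 0.8]
finger_gap: 0.0352
finger_force: 59.9
```

```bash
python3 t.py 604.3 121.6 130 -2.7
```

```text
now [ 509.9 -363.   133.5] [179.9  -0.2 -10. ] t 30.2
delta [   8.5 -493.6    2.9] [ 0.1 -0.2 -7.3]
```

play_rows --deltas "0 -15 0 0 0 -1 0.2; 1 -45 1 0 0 -3 0.2; 2 -85 2 0 0 -5 0.2; 3 -125 2 0 0 -7 0.2; 4 -165 2 0 0 -7.3 0.2; 4 -205 2 0 0 -7.3 0.2; 4 -235 2 0 0 -7.3 0.2; 4 -247 2 0 0 -7.3 0.2"

```text
t: 30.85
tool_pos: [0.5561, -0.112, 0.1269]
eef_rot: [-179.8, 0.1, -2.2]
contact_force: [-0.6, 0.6, -0.3]
finger_gap: 0.0348
finger_force: 60.0
```

```bash
python3 t.py 604.3 121.6 130 -2.7
```

```text
now [ 556.1 -112.   126.9] [-1.798e+02  1.000e-01 -2.200e+00] t 30.9
delta [  39.  -235.3   -2.4] [-0.2  0.1  0.5]
```

play_rows --deltas "2 -15 0 0 0 0 0.2; 7 -45 0 0 0 0 0.2; 14 -85 0 0 0 0 0.2; 21 -125 0 0 0 0 0.2; 28 -165 0 0 0 0 0.2; 34 -205 0 0 0 0 0.2; 38 -232 0 0 0 0 0.2; 39 -238 0 0 0 0 0.2"

```text
t: 31.52
tool_pos: [0.6049, 0.1242, 0.1267]
eef_rot: [-179.8, 0.1, -2.2]
contact_force: [-1.1, 0.4, -1.8]
finger_gap: 0.0349
finger_force: 60.0
```

play_rows --deltas "0 0 0 0 0 0 0.2; 0 0 2 0 0 0 0.2; 0 0 9 0 0 0 0.2; 0 0 20 0 0 0 0.2; 0 0 32 0 0 0 0.2; 0 0 40 0 0 0 0.2; 0 0 40 0 0 0 0.2; 0 0 40 0 0 0 0.2"

```text
t: 32.18
tool_pos: [0.6056, 0.1155, 0.0868]
eef_rot: [180.0, 0.1, -2.8]
contact_force: [0.7, -0.0, -0.7]
finger_gap: 0.0348
finger_force: 60.0
```

```bash
python3 t.py 604.3 121.6 73 -2.7
```

```text
now [605.6 115.5  86.8] [ 1.8e+02  1.0e-01 -2.8e+00] t 32.2
delta [-1.6 -6.  13.8] [ 0.   0.1 -0.1]
```

play_rows --deltas "-1 -2 2 0 0 0 0.2; -1.5 -4 6 0 0 0 0.2; -1.5 -6 10 0 0 0 0.2; -1.5 -6 14 0 0 0 0.2; -1.5 -6 14 0 0 0 0.2; -1.5 -6 14 0 0 0 0.2; -1.5 -6 14 0 0 0 0.2; -1.5 -6 14 0 0 0 0.2"

```text
t: 32.85
tool_pos: [0.6053, 0.1221, 0.0741]
eef_rot: [-180.0, -0.0, -2.7]
contact_force: [0.7, -1.0, -0.5]
finger_gap: 0.0352
finger_force: 60.0
```

```bash
python3 t.py 604.3 121.6 51.5 -2.7
```

```text
now [605.3 122.1  74.1] [-180.    -0.    -2.7] t 32.9
delta [-0.9  0.5 22.6] [-0. -0. -0.]
```

play_rows --deltas "-0.5 0.5 3 0 0 0 0.2; -0.8 0.5 7 0 0 0 0.2; -0.8 0.5 11 0 0 0 0.2; -0.8 0.5 15 0 0 0 0.2; -0.8 0.5 18 0 0 0 0.2; -0.8 0.5 21 0 0 0 0.2; -0.8 0.5 22.5 0 0 0 0.2; -0.8 0.5 22.5 0 0 0 0.2"

```text
t: 33.52
tool_pos: [0.6041, 0.1217, 0.0511]
eef_rot: [180.0, 0.0, -2.7]
contact_force: [0.8, -0.1, -0.9]
finger_gap: 0.0351
finger_force: 60.1
```

```bash
python3 t.py 604.3 121.6 51 -2.7
```

```text
now [604.1 121.7  51.1] [180.    0.   -2.7] t 33.5
delta [0.2 0.  0.1] [ 0.  0. -0.]
```

play_rows --deltas "0 0 0.5 0 0 0 0.45; 0 0 0.5 0 0 0 0.55; 0 0 0.5 0 0 0 0.6; 0 0 0.5 0 0 0 0.6; 0 0 0.5 0 0 0 0.6; 0 0 0 0 0 0 0.6; 0 0 -6 0 0 0 0.6; 0 0 -15 0 0 0 0.6"

```text
t: 34.18
tool_pos: [0.6036, 0.1215, 0.0661]
eef_rot: [180.0, 0.1, -2.7]
contact_force: [-0.2, 0.0, -0.4]
finger_gap: 0.0511
finger_force: 0.0
```

play_rows --deltas "0 0 -10 0 0 0 0.6; -5 0 -35 0 0 0 0.8; -20 0 -65 0 0 0 1; -40 0 -100 0 0 0 1; -60 0 -135 0 0 0 1; -75 0 -165 0 0 0 1; -80 0 -190 0 0 0 1; -80 0 -195 0 0 0 1"

```text
t: 34.85
tool_pos: [0.5251, 0.1266, 0.2686]
eef_rot: [-179.8, -0.6, -2.7]
contact_force: [0.6, -0.3, 0.1]
finger_gap: 0.0855
finger_force: 0.0
```

```bash
python3 -c "
from h import *
snap('b4')";python3 t.py 422 293 260 0
```

```text
now [525.5 126.3 267.1] [-179.9   -0.5   -2.7] t 34.9
delta [-111.3 -161.6    6.5] [-0.1 -0.5 -2.7]
```

View pics/b4.png

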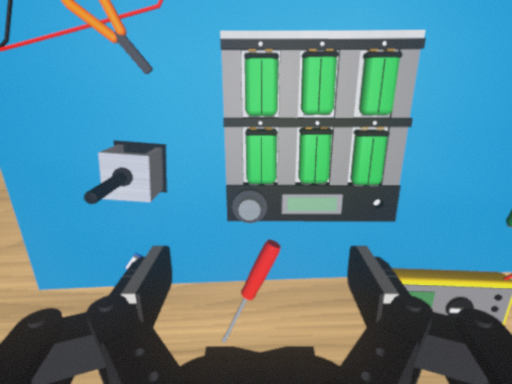

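All six bays are full and in line, with caps at the back. The stylus is at (122,176) with its handle end at (92,196). I'll put the camera above the stylus.

play_rows --deltas "-6 -9 0 0 0 0 1; -20 -29 1 0 0 -1 1; -42 -61 3 0 0 -2 1; -65 -94 5 0 0 -2.7 1; -88 -127 7 0 0 -2.7 1; -104 -151 7 0 0 -2.7 1; -111 -162 7 0 0 -2.7 1; -111 -162 7 0 0 -2.7 1"

```text
t: 35.57
tool_pos: [0.4173, 0.2967, 0.2529]
eef_rot: [-180.0, 0.2, 0.4]
contact_force: [-0.3, 0.0, 0.4]
finger_gap: 0.0851
finger_force: 0.0
```

```bash
python3 - <<'E'
from m import *
snap('s1');p,im=load('s1');s=arm.sense();print(np.array(p['pose'])[:3,3].round(4),s['tool_pos'],s['eef_rot'].round(1))
g=cv2.cvtColor(im,cv2.COLOR_BGR2GRAY)
for z in (0,.055,.133): print(z,proj(p,(.504,.293,z)).round(1))
cv2.imwrite('pics/s1c.png',cv2.resize(im[20:170,160:360],None,fx=4,fy=4,interpolation=cv2.INTER_CUBIC))
E
```

```text
[0.5    0.2962 0.4051] [0.41916568 0.2942753  0.25287045] [1.8e+02 1.0e-01 2.0e-01]
0 [261.8  75.6]
0.055 [262.3  75. ]
0.133 [263.1  73.9]
```

View pics/s1c.png

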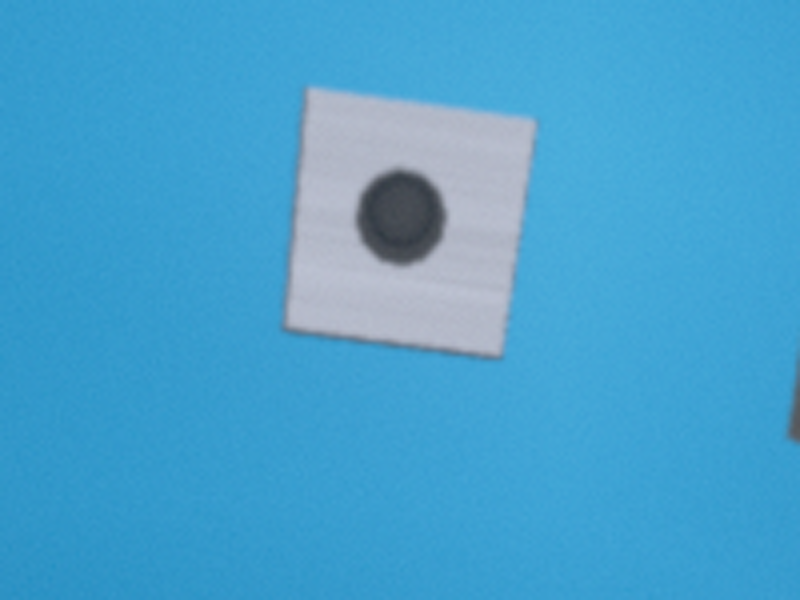

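The stand top is centred at crop (408,223), the guard at (401,217) and the handle end at about (402,211).

```bash
python3 - <<'E'
from m import *
p,im=load('s1')
hsv=cv2.cvtColor(im,cv2.COLOR_BGR2HSV);nb=255-cv2.inRange(hsv,(90,120,90),(112,255,255))
n,l,st,ce=cv2.connectedComponentsWithStats(nb);i=l[90,270] ;print(st[i],ce[i])
c=cv2.findContours((l==i).astype(np.uint8),cv2.RETR_EXTERNAL,cv2.CHAIN_APPROX_NONE)[0][0]
r=cv2.minAreaRect(c);print(r,(onplane(p,r[0],.055)*1000).round(1))
g=cv2.cvtColor(im,cv2.COLOR_BGR2GRAY);m=((g<130)&(l==i)).astype(np.uint8);m=cv2.morphologyEx(m,cv2.MORPH_OPEN,np.ones((5,5)))
n,l2,st2,ce2=cv2.connectedComponentsWithStats(m)
for j in range(1,n):
  cc=cv2.findContours((l2==j).astype(np.uint8),cv2.RETR_EXTERNAL,cv2.CHAIN_APPROX_NONE)[0][0];e=cv2.minEnclosingCircle(cc)
  print(st2[j],ce2[j].round(1),e,(onplane(p,ce2[j],.060)*1000).round(1),(onplane(p,np.array([160+402/4,20+211/4]),.133)*1000).round(1))
# handle top from oblique views w2,w3: farthest points of handle from the guard
for nme,bx in (('w2',(25,150,92,192)),('w3',(112,145,160,185)),('b4',(80,160,140,210))):
    p,im=load(nme);g=cv2.cvtColor(im,cv2.COLOR_BGR2GRAY);x0,y0,x1,y1=bx
    n,l,st,ce=cv2.connectedComponentsWithStats((g[y0:y1,x0:x1]<60).astype(np.uint8));k=1+np.argmax(st[1:,4]);y,x=np.nonzero(l==k);P=np.c_[x+x0,y+y0].astype(float)
    d=P-P.mean(0);u,s,v=np.linalg.svd(d,full_matrices=False);a=v[0]*(-1 if v[0][0]>0 else 1);t=d@a
    end=P.mean(0)+a*t.max();print(nme,'end',end.round(1),(onplane(p,end,.133)*1000).round(1))
E
```

```text
[ 231   42   64   68 3527] [261.27133541  75.23759569]
((260.77001953125, 75.61000061035156), (58.83127975463867, 61.518287658691406), 8.130102157592773) [503.4 294.6  55. ]
[250  63  21  23 399] [259.9  73.9] ((260.0, 73.84091186523438), 11.55541706085205) [505.1 295.6  60. ] [504.9 295.2 133. ]
w2 end [ 31. 185.] [503.3 300.5 133. ]
w3 end [119.1 176.2] [502.3 300.  133. ]
b4 end [ 86.5 199.8] [503.2 299.5 133. ]
```

play_rows --deltas "6 0 5 0 0 0 1; 20 0 15 0 0 0 1; 42 -1 28 0 0 0 1; 63 -1 40 0 0 0 1; 78 -1 48 0 0 0 1; 86 -1 50 0 0 0 1; 86 -1 50 0 0 0 1; 86 -1 50 0 0 0 1"

```text
t: 36.28
tool_pos: [0.5074, 0.2927, 0.2039]
eef_rot: [180.0, 0.1, -0.1]
contact_force: [-1.0, 0.1, 0.8]
finger_gap: 0.0852
finger_force: 0.0
```

```bash
python3 t.py 505 295.4 85 0
```

```text
now [507.4 292.7 203.9] [ 1.8e+02  1.0e-01 -1.0e-01] t 36.3
delta [ -2.3  -2.7 118.9] [ 0.   0.1 -0.1]
```

play_rows --deltas "-1 -1 6 0 0 0 1; -2.3 -2.7 20 0 0 0 1; -2.3 -2.7 42 0 0 0 1; -2.3 -2.7 66 0 0 0 1; -2.3 -2.7 88 0 0 0 1; -2.3 -2.7 106 0 0 0 1; -2.3 -2.7 117 0 0 0 1; -2.3 -2.7 119 0 0 0 1"

```text
t: 36.95
tool_pos: [0.5033, 0.2958, 0.0836]
eef_rot: [179.9, 0.1, 0.0]
contact_force: [0.1, 0.3, 0.2]
finger_gap: 0.0852
finger_force: 0.0
```

```bash
python3 t.py 505 295.4 85 0; python3 -c "
from h import *
p=camera_params('scene');im=read_camera('scene');s=camera_params('side');k=read_camera('side')
cv2.imwrite('pics/s2.png',np.hstack([cv2.resize(im[90:190,310:440],(390,300)),cv2.resize(k[200:360,110:270],(300,300))]))"
```

```text
now [503.3 295.8  83.6] [1.799e+02 1.000e-01 0.000e+00] t 37.0
delta [ 1.7  0.4 -1.4] [0.1 0.1 0. ]
```

View pics/s2.png

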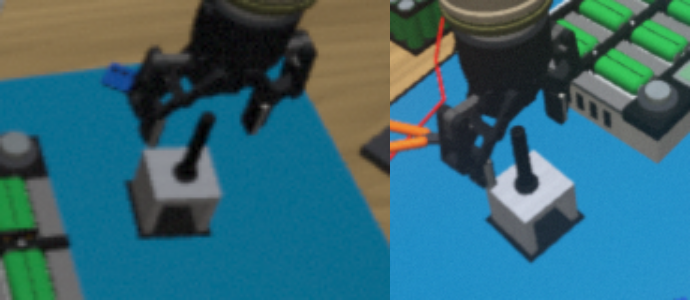

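The jaws straddle the stylus handle, clear of the stand and the guard. I'll close and lift. The 14-picture limit is now used, so I'll go by numbers from here.

play_rows --deltas "1.5 0.4 -1.4 0 0 0 1; 1.5 0.4 -1.4 0 0 0 0.7; 1.5 0.4 -1.4 0 0 0 0.4; 1.5 0.4 -1.4 0 0 0 0; 1.5 0.4 -1.4 0 0 0 0; 1.5 0.4 -1.4 0 0 0 0; 1.5 0.4 -1.4 0 0 0 0; 1.5 0.4 -1.4 0 0 0 0"

```text
t: 37.72
tool_pos: [0.5064, 0.2958, 0.0868]
eef_rot: [-180.0, -0.0, -0.0]
contact_force: [-0.6, 0.2, 0.3]
finger_gap: 0.0126
finger_force: 58.3
```

play_rows --deltas "0 0 0 0 0 0 0; 0 0 0 0 0 0 0; 0 0 0 0 0 0 0; 0 0 0 0 0 0 0; 0 0 0 0 0 0 0; 0 0 0 0 0 0 0; 0 0 0 0 0 0 0; 0 0 0 0 0 0 0"

```text
t: 38.38
tool_pos: [0.5065, 0.2958, 0.0868]
eef_rot: [-180.0, -0.0, -0.0]
contact_force: [-0.3, -0.7, 1.9]
finger_gap: 0.0121
finger_force: 58.4
```

```bash
python3 t.py 505 295.4 205 0
```

```text
now [506.5 295.8  86.8] [-180.   -0.   -0.] t 38.4
delta [  -1.4    0.4 -118.2] [-0. -0. -0.]
```

play_rows --deltas "0 0 -4 0 0 0 0; 0 0 -14 0 0 0 0; 0 0 -32 0 0 0 0; 0 0 -54 0 0 0 0; 0 0 -78 0 0 0 0; 0 0 -100 0 0 0 0; 0 0 -115 0 0 0 0; 0 0 -118 0 0 0 0"

```text
t: 39.05
tool_pos: [0.5076, 0.2969, 0.209]
eef_rot: [-179.8, -0.3, -0.0]
contact_force: [-0.5, 0.6, -0.5]
finger_gap: 0.0126
finger_force: 58.4
```

play_rows --deltas "-1 10 0 0 0 0 0; -5 32 0 0 0 0 0; -10 62 0 0 0 0 0; -15 92 0 0 0 0 0; -20 120 0 0 0 0 0; -24 146 0 0 0 0 0; -25 157 0 0 0 0 0; -25 158 0 0 0 0 0"

```text
t: 39.72
tool_pos: [0.4807, 0.1337, 0.2036]
eef_rot: [179.9, 0.1, -0.3]
contact_force: [0.6, 0.1, -0.6]
finger_gap: 0.0126
finger_force: 58.5
```

play_rows --deltas "-1 10 0 0 0 0 0; -5 32 0 0 0 0 0; -10 62 0 0 0 0 0; -14 92 0 0 0 0 0; -19 120 0 0 0 0 0; -23 146 0 0 0 0 0; -24 157 0 0 0 0 0; -24 158 0 0 0 0 0"

```text
t: 40.38
tool_pos: [0.4569, -0.0223, 0.2043]
eef_rot: [180.0, 0.0, -0.2]
contact_force: [-0.2, 1.0, -0.4]
finger_gap: 0.0126
finger_force: 58.5
```

```bash
python3 t.py 457.6 -20.1 150 0
```

```text
now [456.9 -22.3 204.3] [180.    0.   -0.2] t 40.4
delta [ 0.7 -2.2 54.3] [ 0.   0.  -0.2]
```

play_rows --deltas "0.3 -1 5 0 0 0 0; 0.7 -2 14 0 0 0 0; 0.7 -2 24 0 0 0 0; 0.7 -2 34 0 0 0 0; 0.7 -2 42 0 0 0 0; 0.7 -2 44 0 0 0 0; 0.7 -2 44 0 0 0 0; 0.7 -2 44 0 0 0 0"

```text
t: 41.05
tool_pos: [0.4579, -0.018, 0.1607]
eef_rot: [-180.0, 0.0, -0.0]
contact_force: [0.3, 0.3, -0.1]
finger_gap: 0.0124
finger_force: 58.5
```

```bash
python3 - <<'E'
from m import *
t=arm.sense();print(t['tool_pos'],t['eef_rot']);snap('r1');p,im=load('r1');x,y,z=t['tool_pos']
for h in (74,53,32,27): print(h,proj(p,(x-.0015,y,z-h/1000)).round(1))
print('mouth',proj(p,(.4561,-.0201,.0605)).round(1))
g=cv2.cvtColor(im,cv2.COLOR_BGR2GRAY)
c=proj(p,(x-.0015,y,z-.074)).astype(int)
for r in range(c[1]-24,c[1]+22,2): print(r,c[0]-20,' '.join('%3d'%v for v in g[r,c[0]-20:c[0]+22:2]))
E
python3 t.py 457.6 -20.1 140 0
```

```text
[ 0.45794923 -0.01803861  0.16070733] [-1.79993555e+02  8.24699281e-03 -2.44472620e-02]
74 [258.  193.1]
53 [257.9 203.2]
32 [257.8 215.3]
27 [257.7 218.6]
mouth [260.5 183. ]
169 238  77  77  77  75  77  76  72  72  73  77  78  74  73  74  75  74  75  75  75  78  75
171 238  74  72  76  73  73  74  73  75  74  73  74  76  75  71  75  74  74  74  75  76  75
173 238  72  72  69  72  73  73  71  72  75  74  69  72  75  75  71  74  74  75  75  73  75
175 238  69  71  72  69  71  71  73  72  75  74  76  84  76  71  72  74  73  75  73  74  75
177 238  72  73  73  72  71  72  72  75  73 126 207 236 230 157  78  71  73  72  75  75  75
179 238  75  75  72  71  73  70  70  72 113 226 242 243 243 238 153  71  74  74  74  72  74
181 238  72  73  72  71  72  70  73  67 107 233 243 243 243 241 166  64  75  72  73  71  71
183 238  72  70  68  72  68  69  68  68  52 145 239 243 242 221  68  60  70  71  74  72  75
185 238  70  67  71  69  69  69  73  65  49  50 129 179 154  75  44  58  71  74  69  71  71
187 238  69  69  71  69  70  73  69  69  54  41  43  46  45  43  52  66  71  69  69  68  70
189 
[... 579 characters left out ...]
  53  45  41  47  57  51  48  45  43  50  65  67  67  67  66
203 238  63  67  66  64  66  51  43  54  65  68  70  70  69  68  65  54  47  63  65  67  68
205 238  65  65  67  62  48  56  66  70  67  69  69  67  67  70  69  66  55  49  63  63  68
207 238  86  78  76  53  54  66  66  63  69  66  65  67  67  67  68  64  64  60  49  60  66
209 238 145 144 122  56  67  67  67  67  64  66  62  60  65  66  61  67  65  66  62  75  87
211 238 152 150 113  65  64  63  64  61  52  40  41  34  43  45  64  65  63  67  63  98 146
213 238 153 148  93  64  65  64  60  45  38  37  35  38  40  38  45  60  66  65  66  74 144
now [458.2 -18.1 161.1] [-180.   -0.   -0.] t 41.1
delta [-0.6  2.  21.1] [-0. -0. -0.]
```

The tip is seen at column 260 and the mouth centre at column 261, row 183, which agrees with the calibration. The stylus tip sits 1.5 mm towards −y of the TCP, so I aim TCP y = −18.7. Entering the hole.

play_rows --deltas "-0.6 0.6 3 0 0 0 0; -0.6 0.6 8 0 0 0 0; -0.6 0.6 14 0 0 0 0; -0.6 0.6 20 0 0 0 0; -0.6 0.6 25 0 0 0 0; -0.6 0.6 29 0 0 0 0; -0.6 0.6 30 0 0 0 0; -0.6 0.6 30 0 0 0 0"

```text
t: 41.77
tool_pos: [0.457, -0.0187, 0.1303]
eef_rot: [-180.0, 0.0, -0.0]
contact_force: [-0.7, 0.2, -0.2]
finger_gap: 0.0124
finger_force: 58.5
```

```bash
python3 t.py 457.6 -18.7 122 0; python3 -c "
from h import *
print(arm.sense()['contact_force'])"
```

```text
now [457.  -18.7 130.3] [-180.    0.   -0.] t 41.8
delta [ 0.6 -0.   8.3] [-0.  0. -0.]
[-0.65658098  0.15986726 -0.23259771]
```

play_rows --deltas "0.5 0 1 0 0 0 0; 0.5 0 2 0 0 0 0; 0.5 0 3 0 0 0 0; 0.5 0 4 0 0 0 0; 0.5 0 5 0 0 0 0; 0.5 0 6 0 0 0 0; 0.5 0 6 0 0 0 0; 0.5 0 6 0 0 0 0"

```text
t: 42.43
tool_pos: [0.4579, -0.0187, 0.1249]
eef_rot: [-180.0, -0.0, -0.0]
contact_force: [-0.2, -0.3, 0.7]
finger_gap: 0.0123
finger_force: 58.5
```

play_rows --deltas "0 0 1 0 0 0 0; 0 0 2 0 0 0 0; 0 0 2.5 0 0 0 0; 0 0 2.5 0 0 0 0; 0 0 2.5 0 0 0 0; 0 0 2.5 0 0 0 0; 0 0 2.5 0 0 0 0; 0 0 2.5 0 0 0 0"

```text
t: 43.1
tool_pos: [0.4579, -0.0187, 0.1223]
eef_rot: [-180.0, -0.0, -0.0]
contact_force: [1.4, 0.3, 2.4]
finger_gap: 0.0126
finger_force: 58.6
```

play_rows --deltas "0 0 1 0 0 0 0; 0 0 2 0 0 0 0; 0 0 2.5 0 0 0 0; 0 0 3 0 0 0 0; 0 0 3 0 0 0 0; 0 0 3 0 0 0 0; 0 0 3 0 0 0 0; 0 0 3 0 0 0 0"

```text
t: 43.77
tool_pos: [0.4588, -0.0188, 0.1209]
eef_rot: [180.0, -0.2, -0.0]
contact_force: [-3.3, 0.5, 16.3]
finger_gap: 0.0126
finger_force: 59.7
```

play_rows --deltas "0 0 0 0 0 0 0; 0 0 0 0 0 0 0; 0 0 0 0 0 0 0; 0 0 0 0 0 0 0; 0 0 0 0 0 0 0; 0 0 0 0 0 0 0; 0 0 0 0 0 0 0; 0 0 0 0 0 0 0"

```text
t: 44.43
tool_pos: [0.4588, -0.0187, 0.1209]
eef_rot: [180.0, -0.1, -0.0]
contact_force: [-3.6, -0.6, 15.8]
finger_gap: 0.0125
finger_force: 59.7
```

play_rows --deltas "0 0 0 0 0 0 0; 0 0 0 0 0 0 0; 0 0 0 0 0 0 0; 0 0 0 0 0 0 0; 0 0 0 0 0 0 0; 0 0 0 0 0 0 0; 0 0 0 0 0 0 0; 0 0 0 0 0 0 0"

```text
t: 45.1
tool_pos: [0.4589, -0.0187, 0.1209]
eef_rot: [180.0, -0.2, -0.0]
contact_force: [-2.1, -0.1, 15.7]
finger_gap: 0.0124
finger_force: 59.7
```

play_rows --deltas "0 0 0 0 0 0 0; 0 0 0 0 0 0 0; 0 0 0 0 0 0 0; 0 0 0 0 0 0 0; 0 0 0 0 0 0 0; 0 0 0 0 0 0 0; 0 0 0 0 0 0 0; 0 0 0 0 0 0 0"

```text
t: 45.77
tool_pos: [0.4588, -0.0188, 0.1209]
eef_rot: [180.0, -0.2, -0.0]
contact_force: [-4.0, 0.8, 15.9]
finger_gap: 0.0128
finger_force: 59.7
```

play_rows --deltas "0 0 -3 0 0 0 0; 0 0 -6 0 0 0 0; 0 0 -12 0 0 0 0; 0 0 -20 0 0 0 0; 0 0 -30 0 0 0 0; 0 0 -38 0 0 0 0; 0 0 -42 0 0 0 0; 0 0 -42 0 0 0 0"

```text
t: 46.43
tool_pos: [0.4586, -0.0187, 0.1626]
eef_rot: [180.0, -0.1, -0.0]
contact_force: [0.0, -0.5, -0.4]
finger_gap: 0.0126
finger_force: 58.6
```

```bash
python3 - <<'E'
from m import *
t=arm.sense();print(t['tool_pos'],t['eef_rot'],t['contact_force']);snap('r2');p,im=load('r2');x,y,z=t['tool_pos']
print('tip pred',proj(p,(x-.0015,y,z-.074)).round(1))
g=cv2.cvtColor(im,cv2.COLOR_BGR2GRAY)
c=proj(p,(x-.0015,y,z-.074)).astype(int)
for r in range(c[1]-22,c[1]+10,2): print(r,c[0]-12,' '.join('%3d'%v for v in g[r,c[0]-12:c[0]+16:2]))
E
python3 t.py 506.5 295.8 205 0
```

```text
[ 0.45858791 -0.01872141  0.16261191] [ 1.79999547e+02 -1.32625408e-01 -3.28456594e-02] [ 0.02257428 -0.53703809 -0.35486898]
tip pred [257.9 193.3]
171 245  78  77  76  74  74  79  74  74  73  76  78  77  76  76
173 245  72  76  75  75  74  73  76  76  72  73  74  73  73  76
175 245  72  74  73  74  75  76  74  78  76  74  74  75  77  77
177 245  75  72  74  70  72  91 174 208 199 137  73  76  73  74
179 245  72  72  71  73  94 209 242 243 243 238 159  71  74  73
181 245  70  72  72  70 104 229 243 243 243 242 175  66  74  74
183 245  69  71  71  66  51 165 241 243 242 227  92  58  70  72
185 245  72  72  72  68  50  60 153 205 186 108  45  60  70  71
187 245  70  70  73  72  55  42  45  51  47  43  48  64  70  71
189 245  68  68  68  70  64  55  42  42  45  50  63  71  71  71
191 245  67  69  68  68  68  71  69  81  77  67  65  69  71  70
193 245  66  65  67  66  67  70  86  90  91  75  70  71  70  72
195 245  66  63  66  66  70  70  84  88  89  72  68  69  66  65
197 245  69  64  66  66  70  69  86  93  90  73  66  67  68  68
199 245  69  68  67  65  64  58  59  62  69  62  64  64  67  72
201 245  65  66  56  48  42  41  52  55  50  45  45  46  57  66
now [458.2 -18.8 161.8] [-1.8e+02 -1.0e-01 -0.0e+00] t 46.5
delta [  48.2 -314.6  -43.1] [-0.  -0.1 -0. ]
```

The force reached 16 N at the stop, held for about 2.5 s, and the cap is visible and up again. The stylus hasn't shifted in the grip. I'll return it.

play_rows --deltas "0 0 -4 0 0 0 0; 0 0 -14 0 0 0 0; 2 -10 -26 0 0 0 0; 6 -35 -38 0 0 0 0; 11 -70 -43 0 0 0 0; 16 -105 -43 0 0 0 0; 20 -135 -43 0 0 0 0; 23 -150 -43 0 0 0 0"

```text
t: 47.15
tool_pos: [0.4805, 0.1359, 0.2051]
eef_rot: [-179.9, -0.0, 0.2]
contact_force: [-1.2, 0.5, -0.7]
finger_gap: 0.0122
finger_force: 58.6
```

play_rows --deltas "2 -15 0 0 0 0 0; 6 -45 0 0 0 0 0; 11 -80 0 0 0 0 0; 16 -112 0 0 0 0 0; 21 -140 0 0 0 0 0; 24 -156 0 0 0 0 0; 25 -163 0 0 0 0 0; 25 -163 0 0 0 0 0"

```text
t: 47.82
tool_pos: [0.5054, 0.2959, 0.2042]
eef_rot: [-180.0, 0.1, 0.1]
contact_force: [0.7, 0.2, -0.6]
finger_gap: 0.0125
finger_force: 58.6
```

play_rows --deltas "0 0 0 0 0 0 0; 0 0 3 0 0 0 0; 0 0 12 0 0 0 0; 0 0 25 0 0 0 0; 0 0 35 0 0 0 0; 0 0 40 0 0 0 0; 0 0 40 0 0 0 0; 0 0 40 0 0 0 0"

```text
t: 48.48
tool_pos: [0.5059, 0.2938, 0.1641]
eef_rot: [180.0, 0.0, -0.1]
contact_force: [-0.3, 0.2, -0.3]
finger_gap: 0.0125
finger_force: 58.6
```

```bash
python3 t.py 506.5 295.8 145 0
```

```text
now [505.9 293.8 164.1] [ 1.8e+02  0.0e+00 -1.0e-01] t 48.5
delta [ 0.6 -2.  19.1] [ 0.   0.  -0.1]
```

play_rows --deltas "0.3 -1 4 0 0 0 0; 0.6 -2 10 0 0 0 0; 0.6 -2 16 0 0 0 0; 0.6 -2 20 0 0 0 0; 0.6 -2 22 0 0 0 0; 0.6 -2 22 0 0 0 0; 0.6 -2 22 0 0 0 0; 0.6 -2 22 0 0 0 0"

```text
t: 49.15
tool_pos: [0.5067, 0.2964, 0.1425]
eef_rot: [-180.0, -0.0, -0.0]
contact_force: [0.3, 0.0, 0.5]
finger_gap: 0.0128
finger_force: 58.6
```

```bash
python3 t.py 506.5 295.8 88 0
```

```text
now [506.7 296.4 142.5] [-180.   -0.   -0.] t 49.1
delta [-0.2  0.6 54.5] [-0. -0. -0.]
```

play_rows --deltas "0 0.5 4 0 0 0 0; 0 0.5 11 0 0 0 0; 0 0.5 20 0 0 0 0; 0 0.5 29 0 0 0 0; 0 0.5 38 0 0 0 0; 0 0.5 46 0 0 0 0; 0 0.5 51 0 0 0 0; 0 0.5 52 0 0 0 0"

```text
t: 49.82
tool_pos: [0.5059, 0.2953, 0.0886]
eef_rot: [179.9, 0.1, -0.0]
contact_force: [0.3, -0.6, -0.1]
finger_gap: 0.0129
finger_force: 58.6
```

play_rows --deltas "0 0 1 0 0 0 0; 0 0 2 0 0 0 0; 0 0 2.5 0 0 0 0; 0 0 2.5 0 0 0 0; 0 0 2.5 0 0 0 0; 0 0 2.5 0 0 0 0; 0 0 2.5 0 0 0 0; 0 0 2.5 0 0 0 0"

```text
t: 50.48
tool_pos: [0.5066, 0.2958, 0.0879]
eef_rot: [-180.0, -0.0, -0.0]
contact_force: [-1.1, 1.0, -0.2]
finger_gap: 0.0128
finger_force: 58.6
```

play_rows --deltas "0 0 0.5 0 0 0 0; 0 0 0.5 0 0 0 0.2; 0 0 0.5 0 0 0 0.3; 0 0 0.5 0 0 0 0.5; 0 0 0.5 0 0 0 0.7; 0 0 0.5 0 0 0 1; 0 0 0.5 0 0 0 1; 0 0 0 0 0 0 1"

```text
t: 51.15
tool_pos: [0.5065, 0.2957, 0.0877]
eef_rot: [180.0, 0.0, -0.0]
contact_force: [-0.1, -0.5, -0.4]
finger_gap: 0.0836
finger_force: 0.0
```

play_rows --deltas "0 0 -5 0 0 0 1; 0 0 -20 0 0 0 1; 0 0 -45 0 0 0 1; 0 0 -75 0 0 0 1; 0 0 -105 0 0 0 1; -15 0 -130 0 0 0 1; -35 0 -150 0 0 0 1; -60 0 -160 0 0 0 1"

```text
t: 51.82
tool_pos: [0.4475, 0.2961, 0.2511]
eef_rot: [-179.9, -0.2, -0.1]
contact_force: [0.0, 1.1, 0.9]
finger_gap: 0.0857
finger_force: 0.0
```

play_rows --deltas "-10 0 0 0 0 0 1; -25 0 0 0 0 0 1; -25 0 0 0 0 0 1; -25 0 0 0 0 0 1; -25 0 0 0 0 0 1; -25 0 0 0 0 0 1; -25 0 0 0 0 0 1; -25 0 0 0 0 0 1"

```text
t: 52.48
tool_pos: [0.422, 0.2956, 0.2473]
eef_rot: [180.0, 0.0, -0.1]
contact_force: [0.5, 0.5, 0.1]
finger_gap: 0.0853
finger_force: 0.0
```

```bash
cat > st.py <<'E'
import sys
from m import *
snap(sys.argv[1]);p,im=load(sys.argv[1])
hsv=cv2.cvtColor(im,cv2.COLOR_BGR2HSV);g=cv2.cvtColor(im,cv2.COLOR_BGR2GRAY)
u,v=proj(p,(.505,.295,.06)).astype(int)
m=np.zeros_like(g);m[v-22:v+23,u-22:u+23]=(g[v-22:v+23,u-22:u+23]<130)
n,l,st,ce=cv2.connectedComponentsWithStats(cv2.morphologyEx(m,cv2.MORPH_OPEN,np.ones((5,5))))
print('cam',np.array(p['pose'])[:3,3].round(3))
for j in range(1,n): print(st[j],(onplane(p,ce[j],.06)*1000).round(1))
E
python3 st.py s3; python3 t.py 463.8 141.2 160 0
```

```text
cam [0.504 0.294 0.4  ]
[249  68  21  23 404] [505.4 294.6  60. ]
now [421.9 295.6 247.4] [ 1.8e+02  0.0e+00 -1.0e-01] t 52.5
delta [ 42.1 154.4  87.4] [ 0.   0.  -0.1]
```

The stylus stands in its stand as before: same blob size, at (505.4, 294.6). Next I'll close the gripper and go over the start button.

play_rows --deltas "2 8 2 0 0 0 1; 8 28 8 0 0 0 0.8; 16 60 15 0 0 0 0.5; 26 95 25 0 0 0 0.2; 36 128 40 0 0 0 0; 41 148 60 0 0 0 0; 42 155 85 0 0 0 0; 42 155 87 0 0 0 0"

```text
t: 53.2
tool_pos: [0.4618, 0.1364, 0.1566]
eef_rot: [179.8, 0.3, -0.3]
contact_force: [-0.9, -0.5, -0.3]
finger_gap: 0.0008
finger_force: 0.0
```

play_rows --deltas "0 0 0 0 0 0 0; 0 0 5 0 0 0 0; 0 0 15 0 0 0 0; 0 0 28 0 0 0 0; 0 0 37 0 0 0 0; 0 0 40 0 0 0 0; 0 0 40 0 0 0 0; 0 0 40 0 0 0 0"

```text
t: 53.87
tool_pos: [0.4636, 0.1412, 0.1211]
eef_rot: [-180.0, -0.0, 0.0]
contact_force: [0.3, 0.5, 1.0]
finger_gap: 0.0001
finger_force: 0.0
```

```bash
python3 t.py 463.8 141.2 100 0; python3 - <<'E'
from m import *
# tip height from scene view: lowest dark finger pixels near the predicted place
p=camera_params('scene');im=read_camera('scene')
for z in (.08,.1,.12,.14): print(z,proj(p,(.4638+.011,.1412,z)).round(1))
E
```

```text
now [463.6 141.2 121.1] [-180.   -0.    0.] t 53.9
delta [ 0.2 -0.  21.1] [-0. -0.  0.]
0.08 [315.3 139.7]
0.1 [316.3 134.8]
0.12 [317.3 129.7]
0.14 [318.4 124.4]
```

play_rows --deltas "0 0 2 0 0 0 0; 0 0 5 0 0 0 0; 0 0 9 0 0 0 0; 0 0 13 0 0 0 0; 0 0 16 0 0 0 0; 0 0 17 0 0 0 0; 0 0 17 0 0 0 0; 0 0 17 0 0 0 0"

```text
t: 54.58
tool_pos: [0.4635, 0.1408, 0.1037]
eef_rot: [-180.0, 0.0, -0.0]
contact_force: [0.6, -0.4, 0.9]
finger_gap: -0.0002
finger_force: 0.0
```

play_rows --deltas "0 0 1 0 0 0 0; 0 0 2 0 0 0 0; 0 0 3 0 0 0 0; 0 0 4 0 0 0 0; 0 0 5 0 0 0 0; 0 0 6 0 0 0 0; 0 0 7 0 0 0 0; 0 0 7 0 0 0 0"

```text
t: 55.25
tool_pos: [0.4634, 0.1407, 0.0965]
eef_rot: [180.0, 0.0, -0.0]
contact_force: [-0.4, 0.2, 0.4]
finger_gap: 0.0002
finger_force: 0.0
```

play_rows --deltas "0 0 1 0 0 0 0; 0 0 2 0 0 0 0; 0 0 3 0 0 0 0; 0 0 4 0 0 0 0; 0 0 5 0 0 0 0; 0 0 6 0 0 0 0; 0 0 6 0 0 0 0; 0 0 6 0 0 0 0"

```text
t: 55.92
tool_pos: [0.4635, 0.1407, 0.0907]
eef_rot: [-180.0, 0.0, -0.0]
contact_force: [0.6, 0.5, 0.5]
finger_gap: -0.0002
finger_force: 0.0
```

play_rows --deltas "0 0 1 0 0 0 0; 0 0 2 0 0 0 0; 0 0 3 0 0 0 0; 0 0 4 0 0 0 0; 0 0 5 0 0 0 0; 0 0 6 0 0 0 0; 0 0 6 0 0 0 0; 0 0 6 0 0 0 0"

```text
t: 56.58
tool_pos: [0.4634, 0.1407, 0.0846]
eef_rot: [-180.0, 0.0, -0.0]
contact_force: [-0.3, 0.0, 0.1]
finger_gap: -0.0
finger_force: 0.0
```

play_rows --deltas "0 0 1 0 0 0 0; 0 0 2 0 0 0 0; 0 0 3 0 0 0 0; 0 0 3 0 0 0 0; 0 0 3 0 0 0 0; 0 0 3 0 0 0 0; 0 0 3 0 0 0 0; 0 0 3 0 0 0 0"

```text
t: 57.25
tool_pos: [0.4635, 0.1408, 0.0818]
eef_rot: [-180.0, -0.0, -0.0]
contact_force: [-0.6, 0.0, -0.0]
finger_gap: 0.0001
finger_force: 0.0
```

play_rows --deltas "0 0 1 0 0 0 0; 0 0 2 0 0 0 0; 0 0 3 0 0 0 0; 0 0 4 0 0 0 0; 0 0 4 0 0 0 0; 0 0 4 0 0 0 0; 0 0 4 0 0 0 0; 0 0 4 0 0 0 0"

```text
t: 57.92
tool_pos: [0.4636, 0.1408, 0.0778]
eef_rot: [-180.0, -0.0, -0.0]
contact_force: [-0.7, -0.2, 0.5]
finger_gap: 0.0001
finger_force: 0.0
```

play_rows --deltas "0 0 1 0 0 0 0; 0 0 2 0 0 0 0; 0 0 3 0 0 0 0; 0 0 4 0 0 0 0; 0 0 4 0 0 0 0; 0 0 4 0 0 0 0; 0 0 4 0 0 0 0; 0 0 4 0 0 0 0"

```text
t: 58.58
tool_pos: [0.4635, 0.1408, 0.0738]
eef_rot: [-180.0, -0.0, -0.0]
contact_force: [0.3, 0.2, -0.6]
finger_gap: -0.0001
finger_force: 0.0
```

play_rows --deltas "0 0 1 0 0 0 0; 0 0 2 0 0 0 0; 0 0 3 0 0 0 0; 0 0 3 0 0 0 0; 0 0 3 0 0 0 0; 0 0 3 0 0 0 0; 0 0 3 0 0 0 0; 0 0 3 0 0 0 0"

```text
t: 59.25
tool_pos: [0.4636, 0.1408, 0.0709]
eef_rot: [-180.0, -0.0, -0.0]
contact_force: [1.1, 0.2, 2.0]
finger_gap: 0.0003
finger_force: 1.2
```

Contact begins at about TCP 0.072. I'll press through the 6 mm travel.

play_rows --deltas "0 0 1 0 0 0 0; 0 0 2 0 0 0 0; 0 0 3 0 0 0 0; 0 0 4 0 0 0 0; 0 0 5 0 0 0 0; 0 0 5 0 0 0 0; 0 0 5 0 0 0 0; 0 0 5 0 0 0 0"

```text
t: 59.92
tool_pos: [0.4637, 0.1408, 0.0665]
eef_rot: [-180.0, -0.0, -0.0]
contact_force: [-2.5, -0.8, 12.6]
finger_gap: -0.0
finger_force: 6.0
```

play_rows --deltas "0 0 1 0 0 0 0; 0 0 2 0 0 0 0; 0 0 2.5 0 0 0 0; 0 0 2.5 0 0 0 0; 0 0 2.5 0 0 0 0; 0 0 2.5 0 0 0 0; 0 0 2.5 0 0 0 0; 0 0 2.5 0 0 0 0"

```text
t: 60.58
tool_pos: [0.4639, 0.1409, 0.066]
eef_rot: [180.0, -0.1, -0.0]
contact_force: [-12.8, -3.7, 34.5]
finger_gap: -0.0002
finger_force: 17.5
```

play_rows --deltas "0 0 -2 0 0 0 0; 0 0 -5 0 0 0 0; 0 0 -10 0 0 0 0; 0 0 -20 0 0 0 0; 0 0 -35 0 0 0 0; -5 0 -60 0 0 0 0; -15 0 -90 0 0 0 0; -25 0 -110 0 0 0 0"

```text
t: 61.25
tool_pos: [0.4383, 0.1409, 0.1755]
eef_rot: [-180.0, -0.0, -0.0]
contact_force: [0.1, -0.2, 1.1]
finger_gap: -0.0001
finger_force: 0.0
```

play_rows --deltas "-5 10 -10 0 0 0 0; -10 30 -30 0 0 0 0; -15 55 -50 0 0 0 0; -15 65 -65 0 0 0 0; -15 70 -70 0 0 0 0; -15 70 -70 0 0 0 0; -15 70 -70 0 0 0 0; -15 70 -70 0 0 0 0"

```text
t: 61.92
tool_pos: [0.4228, 0.0718, 0.242]
eef_rot: [-180.0, 0.1, 0.1]
contact_force: [-0.4, 0.6, 0.2]
finger_gap: -0.0
finger_force: 0.0
```

```bash
python3 - <<'E'
from m import *
print(arm.sense()['tool_pos'],arm.sense()['t']);snap('e1')
def show(n):
    p,im=load(n);print(n)
    B={4:(604.3,121.6),5:(601.3,56.6),6:(598.2,-8.2),1:(522.5,125.3),2:(519.4,60.4),3:(516.3,-4.5)}
    for c in greens(im,300):
        u=cv2.minAreaRect(c)[0];X=onplane(p,u,.066)*1000
        for k,b in B.items():
            if np.hypot(*(X[:2]-b))<25: print(k,X[:2].round(1),np.round(X[:2]-b,1))
    u=proj(p,(.4638-.004,.06,.061)).astype(int);print('lcd',u,im[u[1]-3:u[1]+4,u[0]-5:u[0]+6].reshape(-1,3).mean(0).round())
show('b4');show('e1')
da,_=None,None
p,im=load('e1')
for c in (0,):
    u=proj(p,(.4638,.1412,.0825)).astype(int);g=cv2.cvtColor(im,cv2.COLOR_BGR2GRAY)
    r=g[u[1]-25:u[1]+25,u[0]-25:u[0]+25];n,l,st,ce=cv2.connectedComponentsWithStats((r>115).astype(np.uint8));i=l[25,25];v=ce[i]+u-25
    q,_=load('w2');print('start',v,st[i],tri(ray(p,v),ray(q,(191.1,202)))[0].round(4))
E
```

```text
[0.42280104 0.07175991 0.24199346] 61.9167
b4
3 [514.1  -2.7] [-2.2  1.8]
1 [520.5 124.2] [-2.  -1.1]
2 [518.9  60.8] [-0.5  0.4]
4 [603. 120.] [-1.3 -1.6]
6 [597.9  -8.3] [-0.3 -0.1]
5 [601.6  57.8] [0.3 1.2]
lcd [314 203] [159. 189. 144.]
e1
3 [514.6  -3.1] [-1.7  1.4]
2 [520.   60.3] [ 0.6 -0.1]
1 [522.2 123.8] [-0.3 -1.5]
lcd [269 124] [187. 217. 175.]
start [188.9220339  123.17627119] [ 13  12  27  27 590] [0.464 0.141 0.083]
```

```bash
python3 - <<'E'
from m import *
p=camera_params('scene');im=read_camera('scene')
for c in greens(im):
    u=cv2.minAreaRect(c)[0]
    if 110<u[1]<235: 
        X=onplane(p,u,.066 if u[0]>230 else .016)*1000;print(np.round(u),X.round(0)[:2])
a=np.load('pics/scene0.npy');d=cv2.absdiff(im,a)[100:180,340:400].max(2);print('stand diff px',(d>40).sum())
E
```

```text
[269. 188.] [600. -10.]
[295. 185.] [604.  57.]
[319. 182.] [605. 120.]
[266. 162.] [516.  -4.]
[138. 160.] [ 413. -357.]
[290. 160.] [521.  60.]
[176. 158.] [ 424. -248.]
[313. 158.] [524. 124.]
[223. 112.] [261. -95.]
stand diff px 1
```

All bays are full and the stand region looks the same as at the start. Handing in.

```bash
python3 -c "
from rig import arm
print(arm.job_done())"
```

```text
the job is handed in; nothing more can be done
None
```

The job is handed in, with no verdict returned: all six bays are full, reset was held down about 2.5 s and let up, start was pressed to its stop and let up, and the stylus is back in its stand; button travel was judged from force and position, not read directly.

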